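# UV-treat a batch of sample vials in a flap-fronted chamber

## Task

Stand all the sample vials in the pockets of the sliding tray, push the tray by its post through the dust flap into the UV chamber until it is fully home and its dog has pushed the limit switch's roller arm aside and tripped it, and only then start the exposure by pushing the wobble stick on the chamber's roof well over sideways and letting it spring back. Leave the tray in for five seconds after that, draw it all the way out again with the vials standing in it so that the flap swings shut, and stand every vial upright in the blue clean tray, leaving the empty tray drawn out. Do not disturb the two blue-capped bottles beside the chamber and the timer.

Things in the scene. Friction and masses are not known exactly. Their poses are not given: they have to be found in the camera images.
- uv_unit: UV treatment unit, fixed to the bench, turned a few degrees at most. Origin on the bench under the flap, on the lane's axis; +y runs along the lane INTO the chamber, z up, +x is the side away from the robot, with the limit switch (to x 0.105). White closed chamber: y 0 to 0.183, x +-0.053, roof z 0.110. Lane outside it: y 0 to -0.367, running surface z 0.016, rails to x +-0.041 and z 0.029.
- tray: Sliding tray, captive in the lane under the rails' lips (slides along the unit's y only, stays where left): plate 60 x 313 x 6 mm, black post, steel striker dog on its +x side, white block with 3 vial pockets, top 30 mm above the plate's underside. Origin at the underside below the post, axes as the unit's. In the unit's frame its y is -0.322 fully out (stop), -0.107 fully home (stop).
- post_top (a point): Top of the tray's black post: upright cylinder 22 mm across, 44 mm tall, top 66 mm above the bench. It stays outside the chamber, 107 mm from the flap when the tray is home. Pinch it from above, fingertips some 30 mm below its top, to push the tray in and draw it out (friction 1 to 6 N).
- pocket_1 (a point): Centre of the floor of tray pocket 1 (nearest the post): round, 31 mm across, 24 mm deep (mouth 24 mm above this point), 42 mm from the next along the tray's y.
- pocket_2 (a point): Centre of the floor of tray pocket 2 (middle): round, 31 mm across, 24 mm deep (mouth 24 mm above this point), 42 mm from the next along the tray's y.
- pocket_3 (a point): Centre of the floor of tray pocket 3 (farthest in): round, 31 mm across, 24 mm deep (mouth 24 mm above this point), 42 mm from the next along the tray's y.
- leaf_near (a joint): Leaf of the dust flap nearer the robot (unit's -x side): clear plastic, 29 x 72 mm, black edges; two leaves meet in the middle of the chamber's mouth (unit y = 0) like saloon doors, on upright hinges at x +-0.031, lightly sprung. 0 = shut, positive = swung in, negative = out (rad). The tray's block pushes them aside itself, in or out (reach 30 mm), and they swing shut once it has passed.
- leaf_far (a joint): The other leaf of the dust flap (unit's +x side); 0 = shut, positive = swung in, negative = out (rad).
- roller_arm (a joint): Limit switch's roller arm on a vertical shaft beside the lane, just outside the flap on the +x side. 0 = sprung out, at rest; grows as the roller is pushed away from the lane (about 1 to 2 N). Tripped from 0.30 rad. The tray's dog reaches it over the last 40 mm of travel, trips it some 15 mm before home and holds it at about 0.45 rad when home.
- roller (a point): Centre of the white roller (18 mm across, 12 mm tall) on the end of the 40 mm limit-switch arm.
- stick_tip (a point): Centre of the green ball (20 mm across) on the wobble stick, the start switch on the chamber's roof: 8 mm steel stick, upright at rest, pivot 80 mm below this point; point z runs along the stick. Pushed sideways in any direction it trips at 0.25 rad lean (ball 20 mm aside, 1 to 2 N), stops at 0.45 rad (about 35 mm aside), and springs upright when let go.
- sample_1: Sample vial, cream contents, black cap: closed vial 27 mm across, 62 mm tall (cap 24 mm across, from 52 mm up), 35 to 70 g; origin at the centre of its base, z up. Two or three of the four vials are present (None: absent).
- sample_2: Sample vial, orange-brown contents, white cap: closed vial 27 mm across, 62 mm tall (cap 24 mm across, from 52 mm up), 35 to 70 g; origin at the centre of its base, z up. Two or three of the four vials are present (None: absent).
- sample_3: Sample vial, white contents, black cap: closed vial 27 mm across, 62 mm tall (cap 24 mm across, from 52 mm up), 35 to 70 g; origin at the centre of its base, z up. Two or three of the four vials are present (None: absent).
- sample_4: Sample vial, green contents, black cap: closed vial 27 mm across, 62 mm tall (cap 24 mm across, from 52 mm up), 35 to 70 g; origin at the centre of its base, z up. Two or three of the four vials are present (None: absent).
- clean_tray: Shallow blue tray on four feet for treated vials, fixed on the bench: 64 x 160 mm (its x and y), walls 3 mm, floor top 21 mm and rim 33 mm above its origin, which is on the bench below its centre.
- bottle_a: Bystander: clear reagent bottle with blue cap, 56 mm across, 109 mm tall, left of the chamber; origin at the centre of its base
- bottle_rear: Bystander: clear reagent bottle with blue cap, 60 mm across, 124 mm tall, behind the chamber; origin at the centre of its base
- timer: Bystander: white bench timer, 62 x 62 x 16 mm, behind the limit switch; origin at the centre of its underside

How it is judged:
By the outcome, as a careful person would: the job done as asked, in the order asked, and still so for the second after the job is handed in, with the robot touching nothing.
Of sample_1, sample_2, sample_3, sample_4 only 2 to 3 are there at a start; the rules pass over those that are not, and their reading is None.
At some moment in a run one of tray may be knocked a few centimetres aside while the robot is not near it.
Once in a run the grip may slacken for a moment while it holds something.
It also fails if it takes over 208 s, if anything falls off the work surface, if the arm or the gripper's body presses on something with over 40 N, if the wrist force passes 120 N, or if a joint passes its speed limit or range.

## Robot

A 7-joint arm with a two-finger parallel gripper is mounted at the origin on a cart in front of the work surface, level with it; the furniture and walls round the work are solid. World frame = base frame: x ahead of the robot, y to its left, z up, the work surface at z = 0. Lengths are in m, angles in rad, forces in N, time in s.
With the tool pointing down it reaches from about 0.4 to 0.85 m from the base axis. Payload 4.5 kg.
Tool frame: the origin (TCP) lies at the very end of the fingers, on their centre line; the grasp point (between the pads) lies 19 mm behind it; z points along the fingers, y is the line along which they close (so a half turn about z gives the same grasp; the last joint's range is limited). The gripper opens to 88 mm and grips with 3 to 60 N. Pads are 18 mm wide; open, the fingers measure 123 mm over their backs; the gripper's body (75 mm by 187 mm) begins 45 mm behind the grasp point.
Start: joints at [1.185, 0.689, -0.195, 1.565, 0.157, 0.902, -0.215], TCP at [0.255, -0.571, 0.239] pointing down, gripper open.
Joint ranges: [-3.01, 3.01], [-0.46, 2.08], [-1.47, 1.51], [0.13, 2.56], [-1, 4.14], [0.04, 2.09], [-2.66, 2.66]. Speed limits (rad/s): [2.57, 2.57, 3.14, 3.14, 3.14, 3.14, 3.14].

## Interface

Orientations are given as a unit quaternion [x, y, z, w].
In Python, from plant import r gives the robot as it stands. The module is installed in compiled form; this text tells all that it offers.
- The arm moves only by the tool step_arm, never from a script. Its argument "increments" is a list of rows, each a list of 2 entries, a list of its own where there are three numbers: the shift along the world's x, y, z in cm, then the turn, a rotation vector about the world's x, y, z in degrees. A call has exactly 10 rows; each row shifts and turns the commanded pose from where the row before left it; what a row does not reach is not made up. A row lasts 1/10 s, in which the tool goes at most 50 mm and 8.59 degrees, less where a joint would pass 70% of its speed; a pose out of reach is approached as far as the arm can. A call is refused whole if a number of a shift passes 5 or a number of a turn 8.59, either way. A call with a gripper value outside its range is refused whole. "fingers" is the opening, from 0 (shut) to 1 (fully open), set as the call begins (left out, the last holds). The fingers move at their own pace and stop on an object; "grip_force" is the grip in N (left out, the last holds). Time passes only in rows, so rows that do not move let the fingers close, or fill a call up. It gives the time, the measured TCP pose, the force, the opening and the grip force at its end, in the units of the state.
- r.get_state(): the state, without advancing time (a new reading comes with each control period).
- r.snapshot(name): name is "side" or "top" or "wrist"; returns (picture, depth): 400x640x3 uint8, red, green, blue; 400x640 float32, m along the optical axis (not along the pixel's ray), 0 where there is no reading.
- r.calibration(name): a dict with "fov_y" (degrees; the focal length in pixels is half the picture's height over the tangent of half this angle, whatever the lens; pixels are square), "cx", "cy" (the principal point, pixels), "R" (3x3) and "t" (3): a world point X has camera coordinates R X + t. Camera axes: x right, y down, z forward; pixel columns grow to the right and rows downward; lengths in m; the calibration is good to about 2 mm. A picture is of the moment at which its call begins: read the wrist's pose just before it. calibration takes no time and is no camera call; for the wrist camera it gives the pose at the moment of the call.
- r.finish_job(): hands the job in; it is judged then, once.
The state is a dict: "clock": time; "q": joint angles; "qd": joint speeds; "joint_torque": joint torques, N m; "tool_pos": TCP position; "eef_rot": TCP orientation; "contact_force": force on the tool from outside, world axes, zero at the start; "moment": the same for the moment, N m; "opening": opening from 0.0 (shut) to 1.0 (fully open); "finger_force": force on a finger pad.
Only numpy, scipy, OpenCV 4.12 (cv2) and the standard library are available. Lean on these libraries where they do the work, as an engineer would, in place of code of your own. Each camera call takes 0.05 s, during which the arm holds its last target. There are 200 camera calls.

## Working session

There is one attempt and no reset: what is moved stays moved. The work goes in short steps, Python scripts to look and compute and a tool call to move; the robot and the scene stay as the last step left them, time stands still between calls to the robot, and variables do not carry over. Pictures are saved under pics/ and viewed, at most 14 in all, crops included, and the job is handed in when it is done.

Besides the shell and the picture viewer there is one more tool, called after ">>>" by a JSON object that holds its "name" and its "arguments", one argument or row to a line. step_arm: Moves the arm, as the interface text tells. Its arguments: {"type":"object","properties":{"increments":{"type":"array","items":{"type":"array"}},"fingers":{"type":"number"},"grip_force":{"type":"number"}},"required":["increments"]}

```bash
mkdir -p pics; cat > h.py <<'E'
import numpy as np,cv2
from plant import r
def snap(n,f):
    c=r.calibration(n); p,d=r.snapshot(n)
    cv2.imwrite(f'pics/{f}.png',p[:,:,::-1]); np.savez(f'pics/{f}.npz',p=p,d=d,R=c['R'],t=c['t'],k=[c['fov_y'],c['cx'],c['cy']])
    return p,d
def load(f): return np.load(f'pics/{f}.npz')
def ray(z,u,v):
    fy,cx,cy=z['k']; F=200/np.tan(np.radians(fy)/2)
    return np.array([(u-cx)/F,(v-cy)/F,1])
def px(f,u,v,h=None):
    "world point by depth, or by the plane z=h"
    z=load(f); R,t=z['R'],z['t']; a=ray(z,u,v)
    if h is None: return R.T@(a*z['d'][int(v),int(u)]-t)
    o=-R.T@t; w=R.T@a; return o+w*(h-o[2])/w[2]
def proj(f,X):
    z=load(f); fy,cx,cy=z['k']; F=200/np.tan(np.radians(fy)/2); c=z['R']@np.array(X)+z['t']
    return c[0]/c[2]*F+cx,c[1]/c[2]*F+cy
def cloud(f):
    z=load(f); fy,cx,cy=z['k']; F=200/np.tan(np.radians(fy)/2); d=z['d']
    v,u=np.mgrid[:400,:640]; P=np.stack([(u-cx)/F*d,(v-cy)/F*d,d],-1)
    W=(P-z['t'])@z['R']; W[d<=0]=np.nan; return W
E
python3 - <<'E'
from h import *
s=r.get_state();print(s['clock'],s['tool_pos'],s['eef_rot'])
for n in('top','side'):
    p,d=snap(n,n+'0');c=r.calibration(n);print(n,c['fov_y'],-c['R'].T@c['t'],c['R'][2])
    cv2.imwrite(f'pics/{n}0b.png',cv2.resize(p[:,:,::-1],(800,500),interpolation=3))
E
```

```text
0.0 [ 0.25445598 -0.57017733  0.237925  ] [ 9.78038424e-01  2.08422718e-01 -2.54087227e-04 -8.64624605e-04]
top 46.592640756939105 [0.27008193 0.03412062 1.584634  ] [ 1.70539326e-01  9.60709713e-04 -9.85350402e-01]
side 46.95736121544076 [ 0.00866608 -1.31718273  1.06912527] [ 0.31410292  0.79147    -0.52432298]
```

View pics/top0b.png

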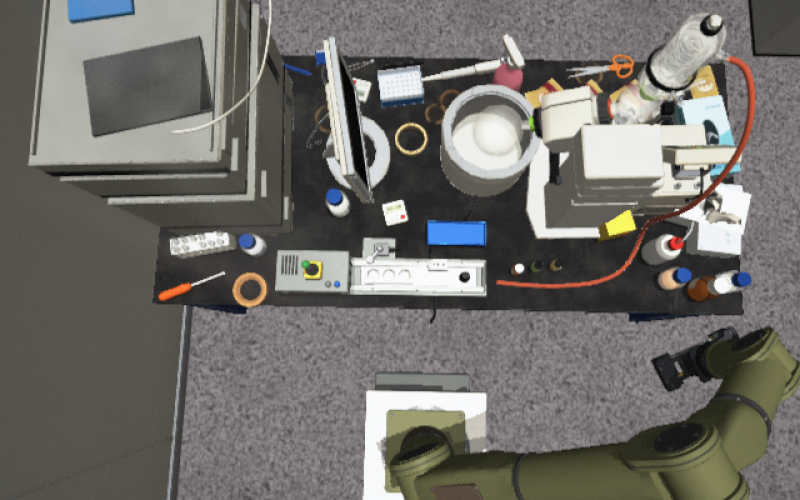

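View pics/side0b.png

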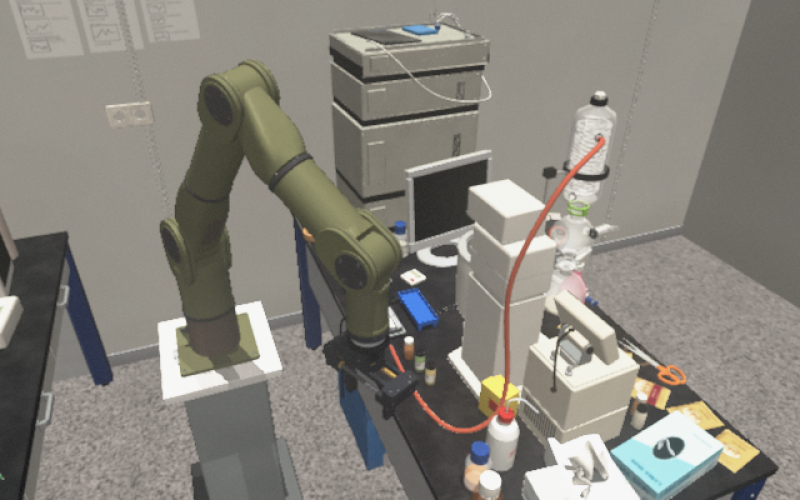

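The top view shows three vials near (518–555, 267), the tray fully out with its post at (464, 277), the chamber at 275–350 and its stick ball at (306, 265), and the clean tray at (456, 233). I'll enlarge that strip next.

```bash
python3 - <<'E'
from h import *
p=load('top0')['p'][:,:,::-1]
a=p[165:250,210:340]; b=p[165:250,330:460]
im=np.vstack([cv2.resize(a,(780,300*510//300*1)[:2] if 0 else (455,298),interpolation=2),cv2.resize(b,(455,298),interpolation=2)])
cv2.imwrite('pics/crop1.png',im)
W=cloud('top0')
for n,(u,v) in dict(v1=(518,268),v2=(537,266.5),v3=(555,265.5),post=(464,276),clean=(456,233),ball=(306,264),roof=(335,265),floor=(420,277)).items():
    print(n,W[int(v*.8),int(u*.8)].round(3))
E
```

```text
v1 [ 0.479 -0.239  0.058]
v2 [ 0.483 -0.288  0.061]
v3 [ 0.488 -0.34   0.052]
post [ 0.456 -0.096  0.061]
clean [ 0.579 -0.075  0.016]
ball [0.453 0.291 0.238]
roof [0.469 0.238 0.109]
floor [0.455 0.019 0.022]
```

View pics/crop1.png

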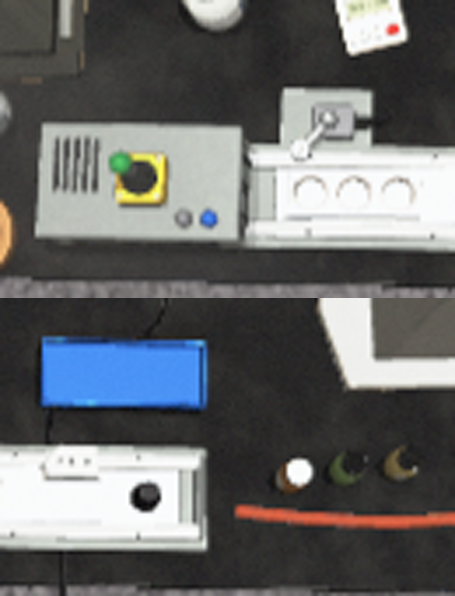

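```bash
python3 - <<'E'
from h import *
A=lambda x,y:(210+x/3.5-.5,165+y/3.5-.5); B=lambda x,y:(330+x/3.5-.5,165+y/3.5-.5)
for n,c,h in [('post',B(146,197),.066),('v2',B(299,173),.062),('v4',B(355,163),.062),('v1',B(407,161),.062),
 ('p3',A(310,191),.046),('p2',A(354,191),.046),('p1',A(398,191),.046),('ball',A(120,162),.21),
 ('c1',B(41,40),.033),('c2',B(207,42),.033),('c3',B(207,109),.033),('c4',B(41,109),.033),('roller',A(301,150),.03),
 ('chamb nearleft',A(35,236),.11),('ch nearright',A(242,240),.11),('farright',A(242,126),.11),('farleft',A(42,124),.11),('laneR top',B(207,449),.029),('railfar R',B(205,150),.029),('railnearR',B(205,250),.029)]:
    print(n,px('top0',*c,h).round(3))
E
```

```text
post [ 0.453 -0.096  0.066]
v2 [ 0.479 -0.241  0.062]
v4 [ 0.489 -0.294  0.062]
v1 [ 0.492 -0.343  0.062]
p3 [0.456 0.146 0.046]
p2 [0.457 0.104 0.046]
p1 [0.458 0.062 0.046]
ball [0.458 0.297 0.21 ]
c1 [0.609 0.004 0.033]
c2 [ 0.61  -0.158  0.033]
c3 [ 0.543 -0.158  0.033]
c4 [0.54  0.003 0.033]
roller [0.498 0.157 0.03 ]
chamb nearleft [0.402 0.389 0.11 ]
ch nearright [0.402 0.201 0.11 ]
farright [0.507 0.206 0.11 ]
farleft [0.505 0.389 0.11 ]
laneR top [ 0.221 -0.158  0.029]
railfar R [ 0.504 -0.156  0.029]
railnearR [ 0.407 -0.156  0.029]
```

>>> {"name": "step_arm", "arguments": {
  "increments": [
    [[2.3,2.8,-0.4],[0,0,0]],
    [[2.3,2.8,-0.4],[0,0,8.2]],
    [[2.3,2.8,-0.4],[0,0,8.2]],
    [[2.3,2.8,-0.4],[0,0,8.2]],
    [[2.3,2.8,-0.4],[0,0,8.2]],
    [[2.3,2.8,-0.4],[0,0,8.2]],
    [[2.3,2.8,-0.4],[0,0,8.2]],
    [[2.3,2.8,-0.4],[0,0,8.2]],
    [[2.3,2.8,-0.4],[0,0,8.2]],
    [[2.3,2.6,-0.4],[0,0,0]]
  ],
  "fingers": 1,
  "grip_force": 25
}}

```text
clock: 1.1
tool_pos: [0.4851, -0.2914, 0.1982]
eef_rot: [0.708, 0.706, 0.0, -0.001]
contact_force: [-0.0, -0.7, 0.4]
opening: 1.0
finger_force: 0.0
```

```bash
python3 - <<'E'
from h import *
s=r.get_state();print(s['clock'],s['tool_pos'],s['eef_rot'],s['q'])
p,d=snap('wrist','w1')
E
```

```text
1.1 [ 0.4851422  -0.29136604  0.1981818 ] [ 7.08104126e-01  7.06107796e-01  8.10513987e-05 -5.65410061e-04] [ 0.73362989  0.69438713 -0.46571176  1.77999762  0.42491115  0.76932251
  0.04767927]
```

View pics/w1.png

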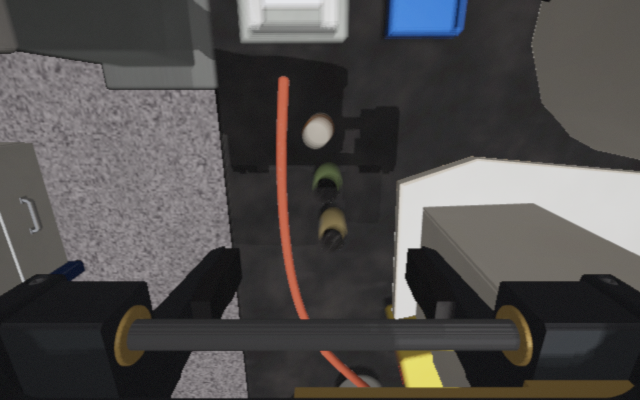

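The wrist view shows white-cap vial at (318,130), green at (328,185), cream at (333,232). The white instrument stands on their right, so I'll check its clearance to the gripper body.

```bash
python3 - <<'E'
from h import *
for f in('top0','w1'):
    W=cloud(f).reshape(-1,3); W=W[~np.isnan(W[:,0])]
    for y in np.arange(-.46,-.1,.04):
        m=(abs(W[:,1]-y)<.02)&(W[:,0]>.5)&(W[:,0]<.8)
        print(f,round(y,2),'minx z>.02:',W[m&(W[:,2]>.02)][:,0].min(initial=9).round(3),'z>.09:',W[m&(W[:,2]>.09)&(W[:,2]<.5)][:,0].min(initial=9).round(3))
W=cloud('w1');
for n,u,v in (('v2',318,130),('v4',328,185),('v1',333,236)): print(n,W[v,u].round(3),px('w1',u,v,.062).round(3))
# caps by cluster in z
P=W.reshape(-1,3);m=(P[:,2]>.053)&(P[:,2]<.072)&(P[:,0]<.53)&(P[:,0]>.43)
for y in(-.241,-.294,-.343):
    k=m&(abs(P[:,1]-y)<.02);print(k.sum(),P[k].min(0),P[k].max(0))
E
```

```text
top0 -0.46 minx z>.02: 0.566 z>.09: 0.568
top0 -0.42 minx z>.02: 0.573 z>.09: 0.596
top0 -0.38 minx z>.02: 0.571 z>.09: 0.595
top0 -0.34 minx z>.02: 0.5 z>.09: 0.593
top0 -0.3 minx z>.02: 0.5 z>.09: 0.593
top0 -0.26 minx z>.02: 0.618 z>.09: 0.715
top0 -0.22 minx z>.02: 0.686 z>.09: 0.686
top0 -0.18 minx z>.02: 0.674 z>.09: 0.674
top0 -0.14 minx z>.02: 0.502 z>.09: 0.673
w1 -0.46 minx z>.02: 0.565 z>.09: 0.566
w1 -0.42 minx z>.02: 0.571 z>.09: 0.596
w1 -0.38 minx z>.02: 0.57 z>.09: 9.0
w1 -0.34 minx z>.02: 0.5 z>.09: 0.593
w1 -0.3 minx z>.02: 0.5 z>.09: 0.529
w1 -0.26 minx z>.02: 0.5 z>.09: 0.5
w1 -0.22 minx z>.02: 0.691 z>.09: 0.691
w1 -0.18 minx z>.02: 0.676 z>.09: 0.676
w1 -0.14 minx z>.02: 0.543 z>.09: 0.675
v2 [ 0.481 -0.234  0.062] [ 0.481 -0.234  0.062]
v4 [ 0.49  -0.286  0.061] [ 0.49  -0.285  0.062]
v1 [ 0.496 -0.338  0.062] [ 0.496 -0.338  0.062]
553 [ 0.46679835 -0.25063489  0.05305583] [ 0.48948772 -0.22758011  0.06410647]
495 [ 0.47606842 -0.30388985  0.05308753] [ 0.49839062 -0.28081567  0.06345054]
448 [ 0.4814479  -0.35678694  0.05302768] [ 0.50416316 -0.33388229  0.06358171]
```

>>> {"name": "step_arm", "arguments": {
  "increments": [
    [[0.2,-2.7,-1.0],[0,0,0]],
    [[0.2,-2.7,-2.0],[0,0,0]],
    [[0,0,-3],[0,0,0]],
    [[0,0,-3],[0,0,0]],
    [[0,0,-2.5],[0,0,0]],
    [[0,0,-2],[0,0,0]],
    [[0,0,-1.5],[0,0,0]],
    [[0,0,-1],[0,0,0]],
    [[0,0,-1],[0,0,0]],
    [[0,0,0],[0,0,0]]
  ]
}}

```text
clock: 2.15
tool_pos: [0.4883, -0.3465, 0.0279]
eef_rot: [0.709, 0.705, -0.0, -0.001]
contact_force: [-0.2, 2.0, 0.3]
opening: 1.002
finger_force: 0.0
```

>>> {"name": "step_arm", "arguments": {
  "increments": [
    [[0,0,0],[0,0,0]],
    [[0,0,0],[0,0,0]],
    [[0,0,0],[0,0,0]],
    [[0,0,0],[0,0,0]],
    [[0,0,0],[0,0,0]],
    [[0,0,0],[0,0,0]],
    [[0,0,0],[0,0,0]],
    [[0,0,0],[0,0,0]],
    [[0,0,0],[0,0,0]],
    [[0,0,0],[0,0,0]]
  ],
  "fingers": 0
}}

```text
clock: 3.15
tool_pos: [0.4889, -0.3467, 0.0287]
eef_rot: [0.709, 0.705, 0.0, 0.0]
contact_force: [0.9, 0.3, -0.3]
opening: 0.296
finger_force: 24.5
```

>>> {"name": "step_arm", "arguments": {
  "increments": [
    [[0,0,3],[0,0,0]],
    [[0,0,4],[0,0,0]],
    [[-0.4,4.2,4],[0,0,0]],
    [[-0.4,4.8,3],[0,0,0]],
    [[-0.4,4.8,2],[0,0,0]],
    [[-0.4,4.8,1],[0,0,0]],
    [[-0.4,4.8,0],[0,0,0]],
    [[-0.4,4.8,0],[0,0,0]],
    [[-0.4,4.8,0],[0,0,0]],
    [[-0.4,4.5,0],[0,0,0]]
  ]
}}

```text
clock: 4.15
tool_pos: [0.4574, 0.0167, 0.1889]
eef_rot: [0.709, 0.705, 0.0, 0.0]
contact_force: [1.8, 0.8, -0.2]
opening: 0.297
finger_force: 24.5
```

```bash
python3 - <<'E'
from h import *
s=r.get_state();print(s['clock'],s['tool_pos'],s['opening'])
p,d=snap('wrist','w2')
cv2.imwrite('pics/w2c.png',cv2.resize(p[0:240,180:500,::-1],(800,600),interpolation=2))
E
```

```text
4.15 [0.45740031 0.01672261 0.18890312] 0.2969291552557254
```

View pics/w2c.png

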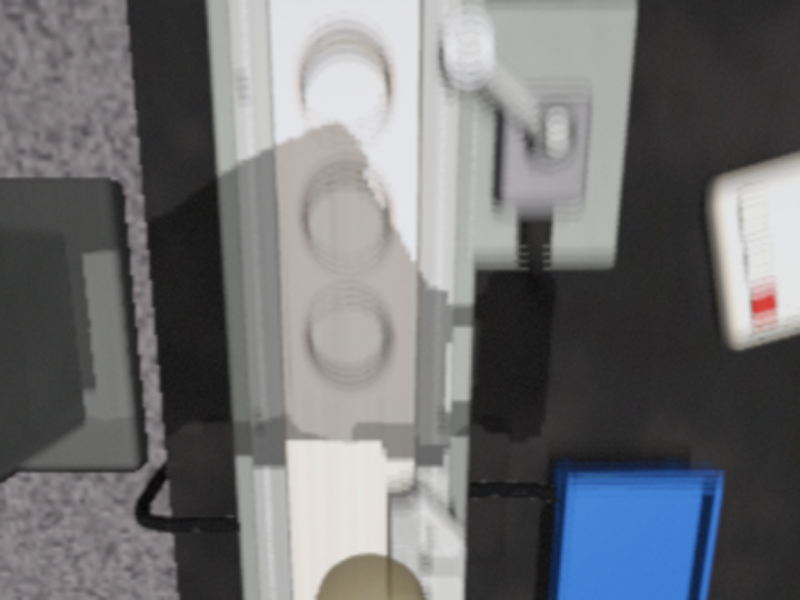

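The crop shows the pocket mouths at about (346,78), (347,217) and (349,335). The roller is at (468,48) and the held vial at the bottom.

```bash
python3 - <<'E'
from h import *
for u,v in((346,78),(347,217),(349,335),(468,45)): print(px('w2',180+u/2.5-.2,v/2.5-.2,.046).round(4))
W=cloud('w2');m=(W[...,2]>.041)&(W[...,2]<.051)&(abs(W[...,0]-.455)<.04)
P=W[m];print(len(P),P.min(0),P.max(0))
E
```

```text
[0.4548 0.1535 0.046 ]
[0.4547 0.1102 0.046 ]
[0.4551 0.0696 0.046 ]
[0.495  0.1629 0.046 ]
5794 [ 0.43233486 -0.23748885  0.04100558] [0.49499779 0.16930333 0.05099356]
```

```bash
python3 - <<'E'
from h import *
s=r.get_state();print(s['clock'],s['tool_pos'],s['opening'])
snap('wrist','w3')
p,d=snap('wrist','w3');print(r.get_state()['tool_pos'])
cv2.imwrite('pics/w3c.png',cv2.resize(p[0:240,180:500,::-1],(800,600),interpolation=2))
E
```

```text
4.2 [0.45724704 0.02680783 0.1894475 ] 0.30048821354541627
[0.45770606 0.01844543 0.18903068]
```

View pics/w3c.png

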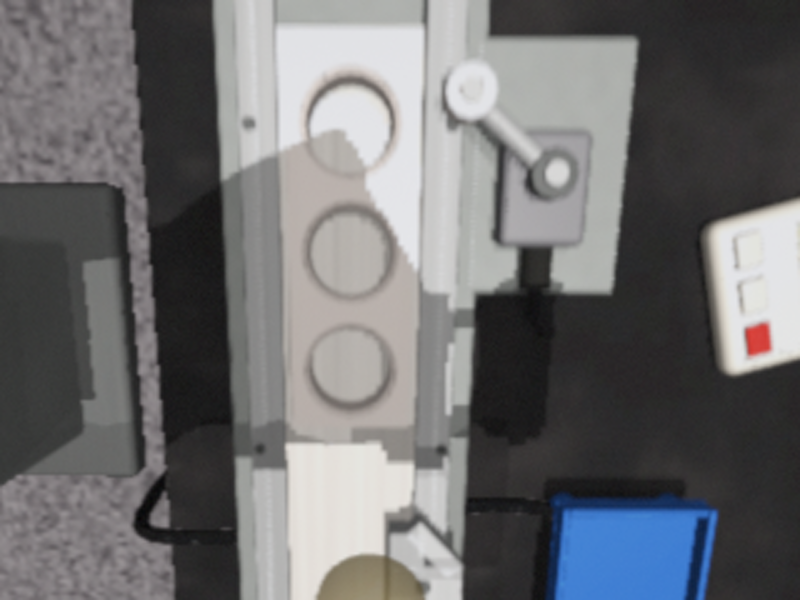

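Sharp now: pocket mouths at (350,122), (350,251), (351,365); the vials will go in with centres there.

```bash
python3 - <<'E'
from h import *
print(load('w3')['t'])
for u,v in((350,122),(350,251),(351,365),(470,90)): print(px('w3',180+u/2.5-.2,v/2.5-.2,.046).round(4))
for v in range(20,200,20): print(v, [proj('w3',[.456,y,.046])[1].round(1) for y in (.06,.102,.144)][:3] if v==20 else '',end='')
W=cloud('w3');m=(W[...,2]>.041)&(W[...,2]<.051)&(abs(W[...,0]-.455)<.015)&(W[...,1]>-.0)
P=W[m];print(len(P),P.min(0),P.max(0))
p=r.calibration('wrist');s=r.get_state();print(s['tool_pos'],-p['R'].T@p['t'])
E
```

```text
[-0.45874351 -0.00845232  0.35055377]
[0.455 0.147 0.046]
[0.4552 0.1055 0.046 ]
[0.4557 0.0652 0.046 ]
[0.4952 0.157  0.046 ]
20 [np.float64(151.3), np.float64(104.3), np.float64(52.5)]40 60 80 100 120 140 160 180 2184 [0.44001759 0.04273406 0.04100466] [0.46999779 0.16865648 0.0483377 ]
[0.45770606 0.01844543 0.18903068] [0.45832872 0.10188017 0.33513814]
```

```bash
python3 - <<'E'
from h import *
p=load('w3')['p']
cv2.imwrite('pics/w3d.png',cv2.resize(p[200:400,180:500,::-1],(800,500),interpolation=2))
W=cloud('w3')
for v in range(225,330,8): print(v,[tuple(W[v,u].round(3)) for u in (315,328,340)])
print(proj('w3',[.4577,.0184,.223]),proj('w3',[.4577,.0184,.161]))
E
```

```text
225 [(np.float64(0.454), np.float64(0.035), np.float64(0.165)), (np.float64(0.461), np.float64(0.037), np.float64(0.17)), (np.float64(0.469), np.float64(0.035), np.float64(0.164))]
233 [(np.float64(0.454), np.float64(0.035), np.float64(0.178)), (np.float64(0.461), np.float64(0.037), np.float64(0.182)), (np.float64(0.468), np.float64(0.034), np.float64(0.175))]
241 [(np.float64(0.454), np.float64(0.035), np.float64(0.188)), (np.float64(0.461), np.float64(0.037), np.float64(0.191)), (np.float64(0.468), np.float64(0.034), np.float64(0.185))]
249 [(np.float64(0.454), np.float64(0.036), np.float64(0.199)), (np.float64(0.461), np.float64(0.036), np.float64(0.198)), (np.float64(0.467), np.float64(0.033), np.float64(0.192))]
257 [(np.float64(0.455), np.float64(0.036), np.float64(0.206)), (np.float64(0.461), np.float64(0.035), np.float64(0.205)), (np.float64(0.467), np.float64(0.034), np.float64(0.202))]
265 [(np.float64(0.455), np.float64(0.033), np.float64(0.21)), (np.float64(0.461), np.float64(0.033), np.float64(0.209)), (np.float64(0.466), np.float64(0.031), np.float64(0.206))]
273 [(np.f
[... 866 characters left out ...]
t64(0.022), np.float64(0.224))]
313 [(np.float64(0.455), np.float64(0.017), np.float64(0.223)), (np.float64(0.461), np.float64(0.018), np.float64(0.224)), (np.float64(0.466), np.float64(0.017), np.float64(0.223))]
321 [(np.float64(0.456), np.float64(0.049), np.float64(0.267)), (np.float64(0.46), np.float64(0.049), np.float64(0.267)), (np.float64(0.463), np.float64(0.05), np.float64(0.268))]
329 [(np.float64(0.456), np.float64(0.05), np.float64(0.27)), (np.float64(0.459), np.float64(0.05), np.float64(0.271)), (np.float64(0.463), np.float64(0.048), np.float64(0.269))]
(np.float64(321.23044228331736), np.float64(311.0871298592652)) (np.float64(321.6798601099921), np.float64(246.84574434566682))
```

View pics/w3d.png

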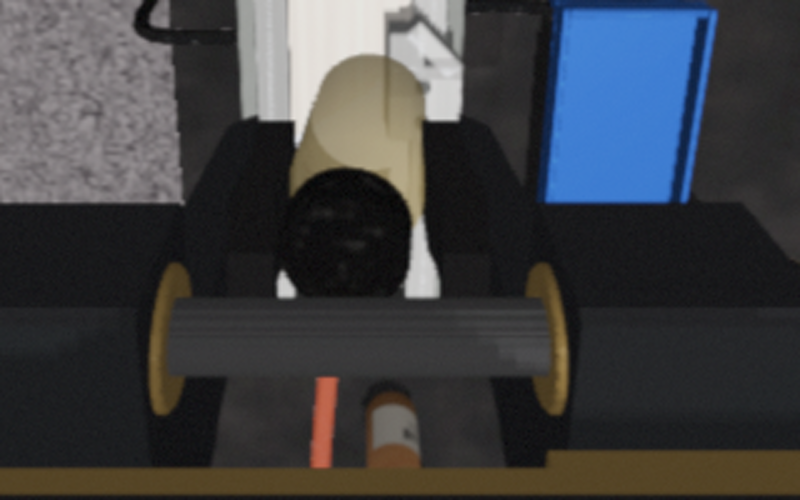

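The held vial is upright, with its cap centre around (347,235). It sits some mm ahead of the TCP. I'll let the arm settle before remeasuring.

>>> {"name": "step_arm", "arguments": {
  "increments": [
    [[0,0,0],[0,0,0]],
    [[0,0,0],[0,0,0]],
    [[0,0,0],[0,0,0]],
    [[0,0,0],[0,0,0]],
    [[0,0,0],[0,0,0]],
    [[0,0,0],[0,0,0]],
    [[0,0,0],[0,0,0]],
    [[0,0,0],[0,0,0]],
    [[0,0,0],[0,0,0]],
    [[0,0,0],[0,0,0]]
  ]
}}

```text
clock: 5.3
tool_pos: [0.458, 0.0148, 0.1888]
eef_rot: [0.709, 0.705, 0.0, 0.0]
contact_force: [0.4, 0.4, -0.6]
opening: 0.295
finger_force: 24.5
```

```bash
cat >> h.py <<'E'
def held(f):
    "front-most y and mean x of held vial body, relative to tcp"
    T=r.get_state()['tool_pos'];snap('wrist',f);T2=r.get_state()['tool_pos'];W=cloud(f).reshape(-1,3)
    m=(W[:,2]>T[2]-.025)&(W[:,2]<T[2]+.01)&(abs(W[:,0]-T[0])<.011)&(abs(W[:,1]-T[1])<.04)
    print('tcp',T.round(4),T2.round(4)); P=W[m]; x0=T[0]
    q=P[abs(P[:,0]-x0)<.006]; print('held centre rel tcp y',np.round(np.percentile(q[:,1],90)-.0135-T[1],4),len(q))
    c=W[(W[:,2]>T[2]+.031)&(W[:,2]<T[2]+.04)&(np.hypot(W[:,0]-T[0],W[:,1]-T[1])<.03)]
    if len(c): print('cap rel',(c.min(0)-T).round(4),(c.max(0)-T).round(4))
E
python3 - <<'E'
from h import *
held('w4')
print(px('w4',320,100,.046))
p=load('w4')['p'];cv2.imwrite('pics/w4c.png',cv2.resize(p[0:240,180:500,::-1],(800,600),interpolation=2))
E
```

```text
tcp [0.458  0.0148 0.1888] [0.4579 0.0148 0.1887]
held centre rel tcp y 0.0006 590
cap rel [-0.0279 -0.009   0.031 ] [0.0281 0.0129 0.04  ]
[0.45645764 0.09707321 0.046     ]
```

View pics/w4c.png

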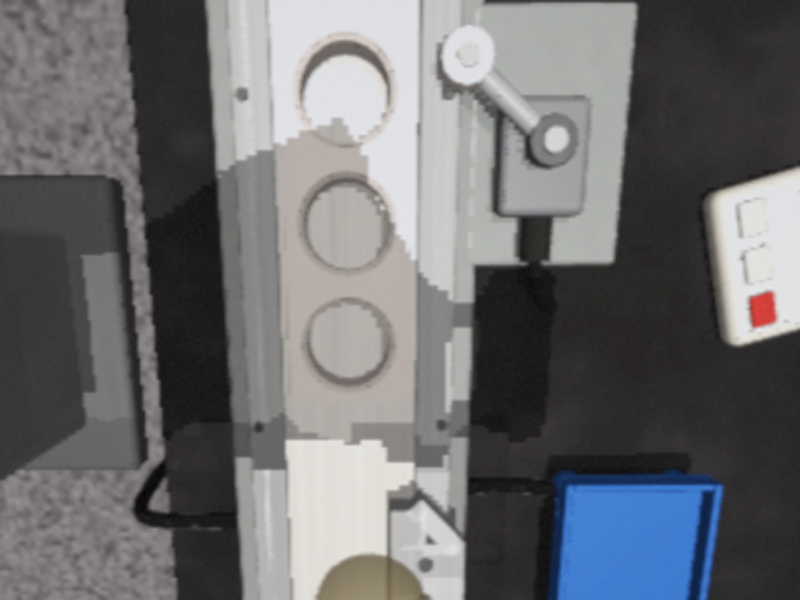

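Settled: mouths now at (346,90), (348,222), (349,344) in the crop.

```bash
python3 - <<'E'
from h import *
for u,v in((346,90),(348,222),(349,344),(468,54)): print(px('w4',180+u/2.5-.2,v/2.5-.2,.046).round(4))
E
```

```text
[0.4554 0.148  0.046 ]
[0.4557 0.1066 0.046 ]
[0.4556 0.0644 0.046 ]
[0.4957 0.1583 0.046 ]
```

>>> {"name": "step_arm", "arguments": {
  "increments": [
    [[-0.1,3.2,0],[0,0,0]],
    [[-0.1,4,-1],[0,0,0]],
    [[0,3,-1.4],[0,0,0]],
    [[0,2,-2],[0,0,0]],
    [[0,1,-2],[0,0,0]],
    [[0,0,-2],[0,0,0]],
    [[0,0,-1.5],[0,0,0]],
    [[0,0,-0.5],[0,0,0]],
    [[0,0,0],[0,0,0]],
    [[0,0,0],[0,0,0]]
  ]
}}

```text
clock: 6.35
tool_pos: [0.4563, 0.1468, 0.0853]
eef_rot: [0.709, 0.705, 0.0, 0.0]
contact_force: [0.4, -0.2, -0.4]
opening: 0.303
finger_force: 24.5
```

>>> {"name": "step_arm", "arguments": {
  "increments": [
    [[-0.05,0.05,-0.5],[0,0,0]],
    [[0,0,-0.5],[0,0,0]],
    [[0,0,-0.5],[0,0,0]],
    [[0,0,-0.5],[0,0,0]],
    [[0,0,-0.5],[0,0,0]],
    [[0,0,-0.4],[0,0,0]],
    [[0,0,-0.3],[0,0,0]],
    [[0,0,-0.2],[0,0,0]],
    [[0,0,0],[0,0,0]],
    [[0,0,0],[0,0,0]]
  ]
}}

```text
clock: 7.35
tool_pos: [0.4553, 0.147, 0.0505]
eef_rot: [0.709, 0.705, -0.0, -0.0]
contact_force: [-2.3, -0.0, -2.0]
opening: 0.305
finger_force: 24.1
```

>>> {"name": "step_arm", "arguments": {
  "increments": [
    [[0,0,0],[0,0,0]],
    [[0,0,0],[0,0,0]],
    [[0,0,0],[0,0,0]],
    [[0,0,0],[0,0,0]],
    [[0,0,2],[0,0,0]],
    [[0,0,3],[0,0,0]],
    [[0,0,4],[0,0,0]],
    [[0,-4,0],[0,0,0]],
    [[0,-5,0],[0,0,0]],
    [[0,-5,0],[0,0,0]]
  ],
  "fingers": 1
}}

```text
clock: 8.35
tool_pos: [0.4559, 0.0061, 0.1413]
eef_rot: [0.709, 0.706, 0.001, 0.001]
contact_force: [1.6, -0.8, -0.9]
opening: 0.999
finger_force: 0.0
```

>>> {"name": "step_arm", "arguments": {
  "increments": [
    [[0.5,-5,0],[0,0,0]],
    [[0.5,-5,0],[0,0,0]],
    [[0.5,-5,0],[0,0,0]],
    [[0.5,-5,0],[0,0,0]],
    [[0.5,-5,0],[0,0,0]],
    [[0.4,-4,0],[0,0,0]],
    [[0,-1,0],[0,0,0]],
    [[0,0,0],[0,0,0]],
    [[0,0,0],[0,0,0]],
    [[0,0,0],[0,0,0]]
  ]
}}

```text
clock: 9.35
tool_pos: [0.4847, -0.2889, 0.1409]
eef_rot: [0.708, 0.706, 0.0, -0.001]
contact_force: [-0.4, 0.3, 0.1]
opening: 0.998
finger_force: 0.0
```

>>> {"name": "step_arm", "arguments": {
  "increments": [
    [[0,-0.4,-2],[0,0,0]],
    [[0,0,-2.5],[0,0,0]],
    [[0,0,-2.5],[0,0,0]],
    [[0,0,-2],[0,0,0]],
    [[0,0,-1.3],[0,0,0]],
    [[0,0,-0.7],[0,0,0]],
    [[0,0,-0.3],[0,0,0]],
    [[0,0,0],[0,0,0]],
    [[0,0,0],[0,0,0]],
    [[0,0,0],[0,0,0]]
  ]
}}

```text
clock: 10.35
tool_pos: [0.4848, -0.2959, 0.0285]
eef_rot: [0.709, 0.705, 0.0, 0.001]
contact_force: [-0.3, 0.3, 0.8]
opening: 0.998
finger_force: 0.0
```

>>> {"name": "step_arm", "arguments": {
  "increments": [
    [[0,0,0],[0,0,0]],
    [[0,0,0],[0,0,0]],
    [[0,0,0],[0,0,0]],
    [[0,0,0],[0,0,0]],
    [[0,0,0],[0,0,0]],
    [[0,0,0],[0,0,0]],
    [[0,0,0],[0,0,0]],
    [[0,0,0],[0,0,0]],
    [[0,0,1],[0,0,0]],
    [[0,0,2],[0,0,0]]
  ],
  "fingers": 0
}}

```text
clock: 11.35
tool_pos: [0.4833, -0.2951, 0.0574]
eef_rot: [0.709, 0.705, -0.001, -0.001]
contact_force: [-0.1, 0.3, -0.4]
opening: 0.296
finger_force: 24.8
```

>>> {"name": "step_arm", "arguments": {
  "increments": [
    [[0,0,4],[0,0,0]],
    [[0,0,4],[0,0,0]],
    [[-0.4,4,2],[0,0,0]],
    [[-0.5,5,0],[0,0,0]],
    [[-0.5,5,0],[0,0,0]],
    [[-0.5,5,0],[0,0,0]],
    [[-0.5,5,0],[0,0,0]],
    [[-0.5,5,0],[0,0,0]],
    [[0,4,0],[0,0,0]],
    [[0,0,0],[0,0,0]]
  ]
}}

```text
clock: 12.35
tool_pos: [0.4559, 0.0408, 0.1589]
eef_rot: [0.705, 0.709, 0.003, -0.001]
contact_force: [0.3, -0.1, -0.6]
opening: 0.3
finger_force: 24.8
```

>>> {"name": "step_arm", "arguments": {
  "increments": [
    [[0,0,0],[0,0,0]],
    [[0,0,0],[0,0,0]],
    [[0,0,0],[0,0,0]],
    [[0,0,0],[0,0,0]],
    [[0,0,0],[0,0,0]],
    [[0,0,0],[0,0,0]],
    [[0,0,0],[0,0,0]],
    [[0,0,0],[0,0,0]],
    [[0,0,0],[0,0,0]],
    [[0,0,0],[0,0,0]]
  ]
}}

```text
clock: 13.35
tool_pos: [0.4555, 0.0333, 0.1577]
eef_rot: [0.709, 0.705, 0.0, 0.0]
contact_force: [0.5, 1.0, -0.6]
opening: 0.297
finger_force: 24.8
```

```bash
python3 - <<'E'
from h import *
held('w5')
p=load('w5')['p'];cv2.imwrite('pics/w5c.png',cv2.resize(p[0:320,180:500,::-1],(600,600),interpolation=2))
E
```

```text
tcp [0.4555 0.0333 0.1577] [0.4555 0.0332 0.1578]
held centre rel tcp y 0.003 568
cap rel [-0.028  -0.0082  0.031 ] [0.0282 0.0154 0.04  ]
```

View pics/w5c.png

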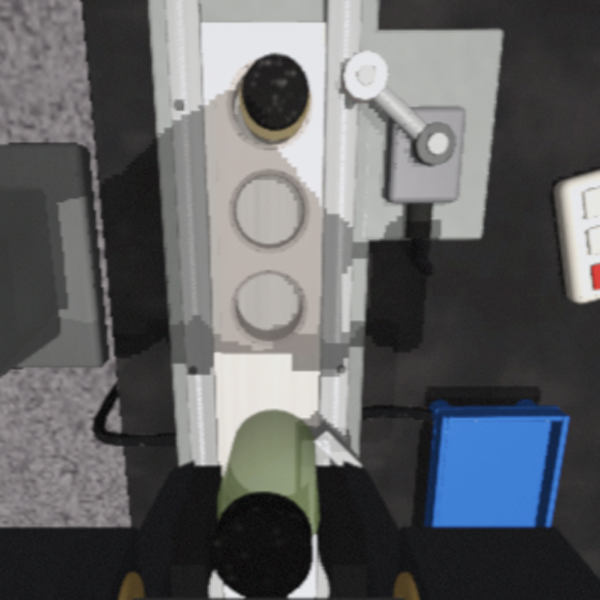

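Vial 1 stands in pocket 3. Pocket 2's mouth is at (268,209) and pocket 1's at (269,305); the green vial is held upright.

```bash
python3 - <<'E'
from h import *
for u,v in((268,209),(269,305)): print(px('w5',180+u/1.875-.2,v/1.875-.2,.046).round(4))
E
```

```text
[0.4564 0.1071 0.046 ]
[0.4566 0.0657 0.046 ]
```

>>> {"name": "step_arm", "arguments": {
  "increments": [
    [[0,2,0],[0,0,0]],
    [[0,3,-1],[0,0,0]],
    [[0,2,-2],[0,0,0]],
    [[0,0,-2],[0,0,0]],
    [[0,0,-1.5],[0,0,0]],
    [[0,0,-0.8],[0,0,0]],
    [[0,0,0],[0,0,0]],
    [[0,0,0],[0,0,0]],
    [[0,0,0],[0,0,0]],
    [[0,0,0],[0,0,0]]
  ]
}}

```text
clock: 14.4
tool_pos: [0.4559, 0.1031, 0.0854]
eef_rot: [0.709, 0.705, 0.001, 0.0]
contact_force: [-0.6, 0.7, -1.1]
opening: 0.294
finger_force: 24.8
```

>>> {"name": "step_arm", "arguments": {
  "increments": [
    [[0,0,-0.5],[0,0,0]],
    [[0,0,-0.5],[0,0,0]],
    [[0,0,-0.5],[0,0,0]],
    [[0,0,-0.5],[0,0,0]],
    [[0,0,-0.5],[0,0,0]],
    [[0,0,-0.4],[0,0,0]],
    [[0,0,-0.3],[0,0,0]],
    [[0,0,-0.2],[0,0,0]],
    [[0,0,0],[0,0,0]],
    [[0,0,0],[0,0,0]]
  ]
}}

```text
clock: 15.4
tool_pos: [0.4555, 0.1032, 0.0508]
eef_rot: [0.709, 0.705, 0.0, 0.0]
contact_force: [0.4, -0.3, -0.6]
opening: 0.294
finger_force: 24.8
```

>>> {"name": "step_arm", "arguments": {
  "increments": [
    [[0,0,0],[0,0,0]],
    [[0,0,0],[0,0,0]],
    [[0,0,0],[0,0,0]],
    [[0,0,0],[0,0,0]],
    [[0,0,2],[0,0,0]],
    [[0,0,3],[0,0,0]],
    [[0,0,4],[0,0,0]],
    [[0.2,-4,0],[0,0,0]],
    [[0.3,-5,0],[0,0,0]],
    [[0.3,-5,0],[0,0,0]]
  ],
  "fingers": 1
}}

```text
clock: 16.4
tool_pos: [0.4637, -0.0378, 0.1413]
eef_rot: [0.709, 0.706, 0.0, 0.0]
contact_force: [-0.0, 0.1, 0.9]
opening: 0.995
finger_force: 0.0
```

>>> {"name": "step_arm", "arguments": {
  "increments": [
    [[0.4,-5,0],[0,0,0]],
    [[0.4,-5,0],[0,0,0]],
    [[0.4,-5,0],[0,0,0]],
    [[0.2,-4,0],[0,0,0]],
    [[0,-1.2,0],[0,0,0]],
    [[0,0,0],[0,0,0]],
    [[0,0,0],[0,0,0]],
    [[0,0,0],[0,0,0]],
    [[0,0,0],[0,0,0]],
    [[0,0,0],[0,0,0]]
  ]
}}

```text
clock: 17.4
tool_pos: [0.4777, -0.2368, 0.1409]
eef_rot: [0.708, 0.706, 0.0, -0.0]
contact_force: [0.1, -0.2, 0.0]
opening: 0.999
finger_force: 0.0
```

>>> {"name": "step_arm", "arguments": {
  "increments": [
    [[0,0,-2],[0,0,0]],
    [[0,0,-2.5],[0,0,0]],
    [[0,0,-2.5],[0,0,0]],
    [[0,0,-2],[0,0,0]],
    [[0,0,-1.3],[0,0,0]],
    [[0,0,-0.7],[0,0,0]],
    [[0,0,-0.3],[0,0,0]],
    [[0,0,0],[0,0,0]],
    [[0,0,0],[0,0,0]],
    [[0,0,0],[0,0,0]]
  ]
}}

```text
clock: 18.4
tool_pos: [0.4778, -0.2384, 0.0284]
eef_rot: [0.709, 0.705, 0.0, 0.001]
contact_force: [0.2, -0.4, 0.2]
opening: 0.998
finger_force: 0.0
```

>>> {"name": "step_arm", "arguments": {
  "increments": [
    [[0,0,0],[0,0,0]],
    [[0,0,0],[0,0,0]],
    [[0,0,0],[0,0,0]],
    [[0,0,0],[0,0,0]],
    [[0,0,0],[0,0,0]],
    [[0,0,0],[0,0,0]],
    [[0,0,0],[0,0,0]],
    [[0,0,0],[0,0,0]],
    [[0,0,1],[0,0,0]],
    [[0,0,2],[0,0,0]]
  ],
  "fingers": 0
}}

```text
clock: 19.4
tool_pos: [0.4764, -0.2377, 0.0575]
eef_rot: [0.709, 0.705, -0.001, -0.001]
contact_force: [0.2, 0.8, -1.3]
opening: 0.297
finger_force: 25.0
```

>>> {"name": "step_arm", "arguments": {
  "increments": [
    [[0,0,4],[0,0,0]],
    [[0,0,4],[0,0,0]],
    [[-0.4,4,2],[0,0,0]],
    [[-0.5,5,0],[0,0,0]],
    [[-0.5,5,0],[0,0,0]],
    [[-0.5,5,0],[0,0,0]],
    [[-0.2,3,0],[0,0,0]],
    [[0,1,0],[0,0,0]],
    [[0,0,0],[0,0,0]],
    [[0,0,0],[0,0,0]]
  ]
}}

```text
clock: 20.4
tool_pos: [0.4565, -0.0107, 0.1579]
eef_rot: [0.71, 0.704, -0.001, 0.0]
contact_force: [0.4, -0.2, -0.5]
opening: 0.294
finger_force: 25.0
```

>>> {"name": "step_arm", "arguments": {
  "increments": [
    [[0,0,0],[0,0,0]],
    [[0,0,0],[0,0,0]],
    [[0,0,0],[0,0,0]],
    [[0,0,0],[0,0,0]],
    [[0,0,0],[0,0,0]],
    [[0,0,0],[0,0,0]],
    [[0,0,0],[0,0,0]],
    [[0,0,0],[0,0,0]],
    [[0,0,0],[0,0,0]],
    [[0,0,0],[0,0,0]]
  ]
}}

```text
clock: 21.4
tool_pos: [0.4565, -0.0089, 0.1577]
eef_rot: [0.709, 0.705, 0.0, 0.0]
contact_force: [-0.2, 0.5, -1.4]
opening: 0.296
finger_force: 25.0
```

```bash
python3 - <<'E'
from h import *
held('w6')
p=load('w6')['p'];cv2.imwrite('pics/w6c.png',cv2.resize(p[0:320,180:500,::-1],(600,600),interpolation=2))
E
```

```text
tcp [ 0.4565 -0.0089  0.1577] [ 0.4565 -0.0089  0.1578]
held centre rel tcp y -0.001 602
cap rel [-0.0279 -0.0087  0.031 ] [0.0282 0.012  0.04  ]
```

View pics/w6c.png

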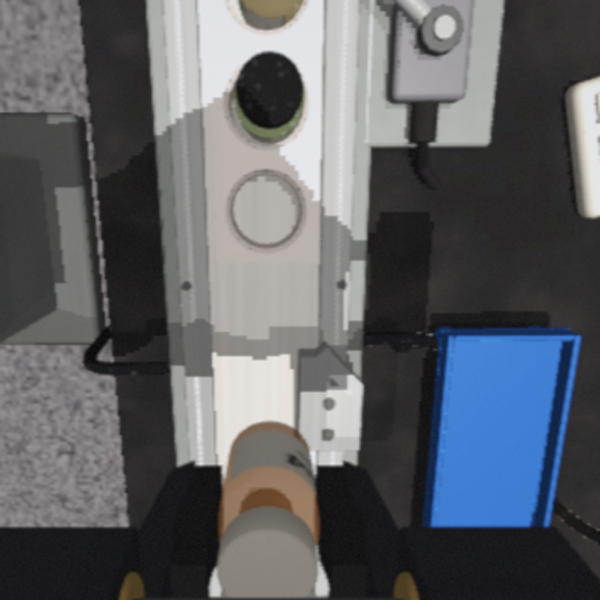

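Vials 1 and 4 stand in pockets 3 and 2, and the empty pocket 1 mouth is at (265,210), so world y is about 0.065.

>>> {"name": "step_arm", "arguments": {
  "increments": [
    [[0,2,0],[0,0,0]],
    [[-0.05,3.2,-1],[0,0,0]],
    [[0,2.2,-2],[0,0,0]],
    [[0,0,-2],[0,0,0]],
    [[0,0,-1.5],[0,0,0]],
    [[0,0,-0.8],[0,0,0]],
    [[0,0,0],[0,0,0]],
    [[0,0,0],[0,0,0]],
    [[0,0,0],[0,0,0]],
    [[0,0,0],[0,0,0]]
  ]
}}

```text
clock: 22.45
tool_pos: [0.4564, 0.065, 0.0854]
eef_rot: [0.709, 0.705, 0.001, 0.0]
contact_force: [-0.3, 0.2, -0.7]
opening: 0.294
finger_force: 25.0
```

>>> {"name": "step_arm", "arguments": {
  "increments": [
    [[0,0,-0.5],[0,0,0]],
    [[0,0,-0.5],[0,0,0]],
    [[0,0,-0.5],[0,0,0]],
    [[0,0,-0.5],[0,0,0]],
    [[0,0,-0.5],[0,0,0]],
    [[0,0,-0.4],[0,0,0]],
    [[0,0,-0.3],[0,0,0]],
    [[0,0,-0.2],[0,0,0]],
    [[0,0,0],[0,0,0]],
    [[0,0,0],[0,0,0]]
  ]
}}

```text
clock: 23.45
tool_pos: [0.456, 0.0651, 0.0508]
eef_rot: [0.709, 0.705, 0.0, 0.0]
contact_force: [-0.5, -0.4, -0.8]
opening: 0.292
finger_force: 25.0
```

>>> {"name": "step_arm", "arguments": {
  "increments": [
    [[0,0,0],[0,0,0]],
    [[0,0,0],[0,0,0]],
    [[0,0,0],[0,0,0]],
    [[0,0,0],[0,0,0]],
    [[0,0,2],[0,0,0]],
    [[0,0,3],[0,0,0]],
    [[0,0,4],[0,0,0]],
    [[0,-4,0],[0,0,0]],
    [[0,-5,0],[0,0,0]],
    [[0,-5,0],[0,0,0]]
  ],
  "fingers": 1
}}

```text
clock: 24.45
tool_pos: [0.4561, -0.0761, 0.1413]
eef_rot: [0.709, 0.706, 0.0, 0.0]
contact_force: [1.3, -0.8, -0.4]
opening: 1.0
finger_force: 0.0
```

>>> {"name": "step_arm", "arguments": {
  "increments": [
    [[-0.2,-2,0],[0,0,0]],
    [[0,0,0],[0,0,0]],
    [[0,0,0],[0,0,0]],
    [[0,0,0],[0,0,0]],
    [[0,0,0],[0,0,0]],
    [[0,0,0],[0,0,0]],
    [[0,0,0],[0,0,0]],
    [[0,0,0],[0,0,0]],
    [[0,0,0],[0,0,0]],
    [[0,0,0],[0,0,0]]
  ]
}}

```text
clock: 25.45
tool_pos: [0.454, -0.0949, 0.1407]
eef_rot: [0.709, 0.705, 0.0, 0.0]
contact_force: [-0.5, 1.0, -0.2]
opening: 0.999
finger_force: 0.0
```

```bash
python3 - <<'E'
from h import *
T=r.get_state()['tool_pos'];p,d=snap('wrist','w7');snap('top','t1')
for f in('w7','t1'):
    W=cloud(f).reshape(-1,3);m=(W[:,2]>.058)&(W[:,2]<.074)&(np.hypot(W[:,0]-.455,W[:,1]+.095)<.035)
    P=W[m];print(T,f,len(P),P.min(0) if len(P) else '',P.max(0) if len(P) else '')
    k=(W[:,2]>.075)&(W[:,2]<.095)&(abs(W[:,0]-.456)<.03)&(W[:,1]>.03)&(W[:,1]<.18)
    for y in(.065,.107,.148):
        q=W[k&(abs(W[:,1]-y)<.019)];print(y,len(q),q.mean(0).round(3) if len(q) else '')
cv2.imwrite('pics/w7b.png',p[:,:,::-1])
E
```

```text
[ 0.45399468 -0.09488243  0.1407346 ] w7 605 [ 0.44455423 -0.1061932   0.05803318] [ 0.46566913 -0.08594987  0.0677028 ]
0.065 0 
0.107 0 
0.148 0 
[ 0.45399468 -0.09488243  0.1407346 ] t1 0  
0.065 43 [0.458 0.062 0.084]
0.107 42 [0.459 0.104 0.083]
0.148 42 [0.46  0.145 0.083]
```

All three vials sit at the seated height of 0.084, and the post is at (0.455, −0.095). Pinching it now.

>>> {"name": "step_arm", "arguments": {
  "increments": [
    [[0.1,0,-2],[0,0,0]],
    [[0,0,-2.5],[0,0,0]],
    [[0,0,-2.5],[0,0,0]],
    [[0,0,-2],[0,0,0]],
    [[0,0,-1],[0,0,0]],
    [[0,0,-0.4],[0,0,0]],
    [[0,0,0],[0,0,0]],
    [[0,0,0],[0,0,0]],
    [[0,0,0],[0,0,0]],
    [[0,0,0],[0,0,0]]
  ]
}}

```text
clock: 26.55
tool_pos: [0.4553, -0.095, 0.0373]
eef_rot: [0.709, 0.705, 0.0, 0.0]
contact_force: [0.0, -0.9, 0.1]
opening: 1.0
finger_force: 0.0
```

>>> {"name": "step_arm", "arguments": {
  "increments": [
    [[0,0,0],[0,0,0]],
    [[0,0,0],[0,0,0]],
    [[0,0,0],[0,0,0]],
    [[0,0,0],[0,0,0]],
    [[0,0,0],[0,0,0]],
    [[0,0,0],[0,0,0]],
    [[0,0,0],[0,0,0]],
    [[0,0,0],[0,0,0]],
    [[0,0,0],[0,0,0]],
    [[0,0,0],[0,0,0]]
  ],
  "fingers": 0,
  "grip_force": 40
}}

```text
clock: 27.55
tool_pos: [0.4549, -0.0949, 0.0367]
eef_rot: [0.709, 0.705, -0.0, -0.0]
contact_force: [-0.2, 0.5, -0.1]
opening: 0.24
finger_force: 40.0
```

>>> {"name": "step_arm", "arguments": {
  "increments": [
    [[0,0.3,0],[0,0,0]],
    [[0,0.7,0],[0,0,0]],
    [[0,1,0],[0,0,0]],
    [[0,1,0],[0,0,0]],
    [[0,1,0],[0,0,0]],
    [[0,1,0],[0,0,0]],
    [[0,1,0],[0,0,0]],
    [[0,1,0],[0,0,0]],
    [[0,1,0],[0,0,0]],
    [[0,1,0],[0,0,0]]
  ]
}}

```text
clock: 28.55
tool_pos: [0.4548, -0.0038, 0.0367]
eef_rot: [0.709, 0.705, 0.0, -0.0]
contact_force: [0.5, -3.7, -0.1]
opening: 0.232
finger_force: 40.0
```

>>> {"name": "step_arm", "arguments": {
  "increments": [
    [[0,1,0],[0,0,0]],
    [[0,1,0],[0,0,0]],
    [[0,1,0],[0,0,0]],
    [[0,1,0],[0,0,0]],
    [[0,1,0],[0,0,0]],
    [[0,1,0],[0,0,0]],
    [[0,0.8,0],[0,0,0]],
    [[0,0.6,0],[0,0,0]],
    [[0,0.5,0],[0,0,0]],
    [[0,0.5,0],[0,0,0]]
  ]
}}

```text
clock: 29.55
tool_pos: [0.4546, 0.0787, 0.0367]
eef_rot: [0.709, 0.705, -0.001, 0.0]
contact_force: [-0.8, -6.3, -0.4]
opening: 0.234
finger_force: 40.0
```

>>> {"name": "step_arm", "arguments": {
  "increments": [
    [[0,0.6,0],[0,0,0]],
    [[0,0.6,0],[0,0,0]],
    [[0,0.6,0],[0,0,0]],
    [[0,0.6,0],[0,0,0]],
    [[0,0.5,0],[0,0,0]],
    [[0,0.4,0],[0,0,0]],
    [[0,0.4,0],[0,0,0]],
    [[0,0.4,0],[0,0,0]],
    [[0,0.2,0],[0,0,0]],
    [[0,0,0],[0,0,0]]
  ]
}}

```text
clock: 30.55
tool_pos: [0.4524, 0.1053, 0.0366]
eef_rot: [0.714, 0.7, -0.013, 0.007]
contact_force: [1.6, -32.3, 3.2]
opening: 0.233
finger_force: 40.1
```

```bash
python3 - <<'E'
from h import *
print(r.get_state()['contact_force'],r.get_state()['tool_pos'])
p,d=snap('wrist','w8');q,_=snap('top','t2')
q=cv2.resize(q[165:265,200:400],(640,320),interpolation=2)
cv2.imwrite('pics/c8.png',cv2.resize(np.vstack([p,q])[:,:,::-1],(533,600),interpolation=3))
E
```

```text
[  1.5777013  -32.31559765   3.19833588] [0.45243961 0.10531154 0.03664799]
```

View pics/c8.png

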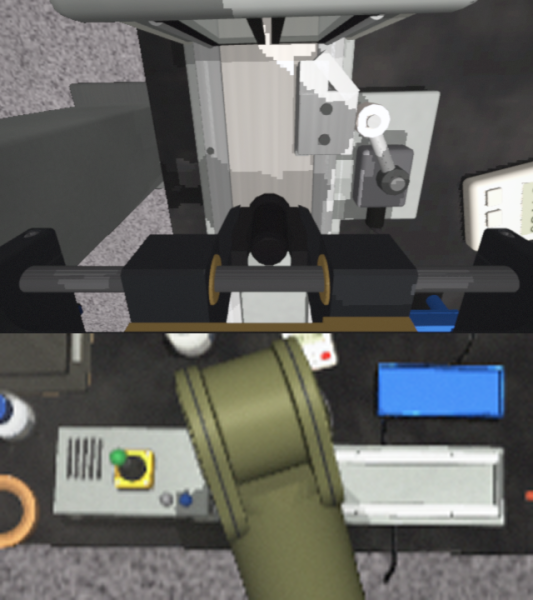

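The wrist view shows the dog beside the roller with the roller arm swung well aside, suggesting the tray is at its stop. I'll quantify this.

```bash
python3 - <<'E'
from h import *
s=1.2
a=lambda f,u,v,h:px(f,u,v,h)
R0=a('w4',180+468/2.5,54/2.5,.04);S0=a('w4',180+554/2.5,138/2.5,.04)
R1=a('w8',374*s,121*s,.04);S1=a('w8',396*s,182*s,.04)
W=cloud('w8');print('depth roller',W[int(121*s),int(374*s)],W[int(182*s),int(396*s)],cloud('w4')[int(54/2.5),int(180+468/2.5)],cloud('w4')[int(138/2.5),int(180+554/2.5)])
for x in(R0-S0,R1-S1): print(x.round(4),np.arctan2(-x[0],x[1]))
P=W.reshape(-1,3);m=(P[:,2]>.058)&(P[:,2]<.074)&(np.hypot(P[:,0]-.4525,P[:,1]-.105)<.035);Q=P[m];print('post',Q.min(0),Q.max(0))
m=(P[:,2]>.09)&(P[:,2]<.115)&(abs(P[:,0]-.455)<.05)&(P[:,1]>.15);Q=P[m];print('roof front',np.percentile(Q[:,1],[0,2,10,50]))
W=cloud('t1').reshape(-1,3);m=(W[:,2]>.1)&(W[:,2]<.12)&(abs(W[:,0]-.455)<.06)&(W[:,1]>.15);print('top roof',np.percentile(W[m][:,1],[0,1,50,99,100]))
E
```

```text
depth roller [0.50827339 0.1691964  0.04693382] [0.5253371  0.13450944 0.04604043] [0.49588858 0.1588758  0.04464334] [0.5259617  0.13314217 0.04452605]
[-0.0309  0.0259  0.    ] 0.8732527134562454
[-0.0172  0.0362  0.    ] 0.444152619988753
post [0.42727701 0.09420074 0.05801546] [0.4799234  0.11841992 0.07399404]
roof front [0.20629681 0.20684771 0.20708387 0.20792047]
top roof [0.20416232 0.2067781  0.31231981 0.93074752 0.9342605 ]
```

>>> {"name": "step_arm", "arguments": {
  "increments": [
    [[0,-0.4,0],[0,0,0]],
    [[0,-0.4,0],[0,0,0]],
    [[0,-0.4,0],[0,0,0]],
    [[0,-0.2,0],[0,0,0]],
    [[0,0,0],[0,0,0]],
    [[0,0,0],[0,0,0]],
    [[0,0,0],[0,0,0]],
    [[0,0,0],[0,0,0]],
    [[0,0,0],[0,0,0]],
    [[0,0,0],[0,0,0]]
  ]
}}

```text
clock: 31.65
tool_pos: [0.453, 0.105, 0.0367]
eef_rot: [0.71, 0.704, -0.003, 0.001]
contact_force: [-3.0, -9.1, 3.5]
opening: 0.234
finger_force: 40.0
```

>>> {"name": "step_arm", "arguments": {
  "increments": [
    [[0,0,0],[0,0,0]],
    [[0,0,0],[0,0,0]],
    [[0,0,0],[0,0,0]],
    [[0,0,0],[0,0,0]],
    [[0,0,2],[0,0,0]],
    [[0,0,4],[0,0,0]],
    [[0,0,5],[0,0,0]],
    [[0,0,5],[0,0,0]],
    [[0,1,5],[0,0,0]],
    [[0,1,3],[0,0,0]]
  ],
  "fingers": 1
}}

```text
clock: 32.65
tool_pos: [0.4559, 0.1289, 0.2795]
eef_rot: [0.709, 0.705, 0.003, 0.001]
contact_force: [1.3, -0.3, -0.3]
opening: 1.002
finger_force: 0.0
```

>>> {"name": "step_arm", "arguments": {
  "increments": [
    [[0,0,0],[0,0,0]],
    [[0,0,0],[0,0,0]],
    [[0,0,0],[0,0,0]],
    [[0,0,0],[0,0,0]],
    [[0,0,0],[0,0,0]],
    [[0,0,0],[0,0,0]],
    [[0,0,0],[0,0,0]],
    [[0,0,0],[0,0,0]],
    [[0,0,0],[0,0,0]],
    [[0,0,0],[0,0,0]]
  ],
  "fingers": 0
}}

```text
clock: 33.65
tool_pos: [0.455, 0.1279, 0.2758]
eef_rot: [0.709, 0.705, 0.0, 0.0]
contact_force: [0.6, -0.5, 0.3]
opening: 0.116
finger_force: 0.0
```

```bash
cat >> h.py <<'E'
def green(f):
    z=load(f);p=z['p'].astype(int);m=(p[...,1]>p[...,0]*1.6)&(p[...,1]>p[...,2]*1.4)&(p[...,1]>60)
    W=cloud(f);m&=(W[...,2]>.17)&(W[...,2]<.3);v,u=np.nonzero(m);Q=W[m]
    if len(u): print(f,'green',len(u),u.mean(),v.mean(),Q.min(0).round(4),Q.max(0).round(4),px(f,u.mean(),v.mean(),.228).round(4))
    else: print(f,'no green')
E
python3 - <<'E'
from h import *
print(r.get_state()['tool_pos'])
p,d=snap('wrist','w9')
green('top0');green('w9')
cv2.imwrite('pics/w9v.png',p[:,:,::-1])
E
```

```text
[0.45501715 0.127896   0.27580606]
top0 green 25 243.76 211.12 [0.4477 0.2854 0.2266] [0.4599 0.3006 0.241 ] [0.4544 0.2933 0.228 ]
w9 no green
```

View pics/w9v.png

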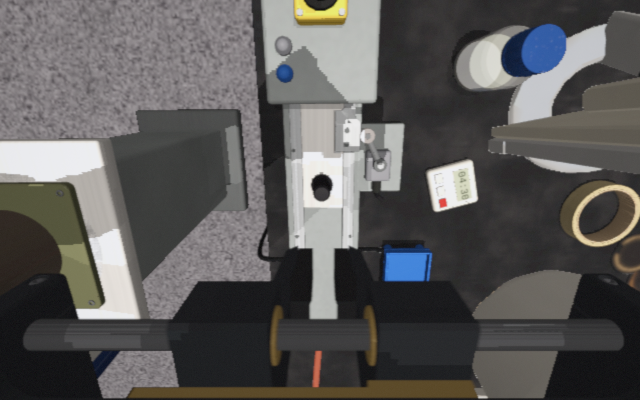

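The roller arm still points (380,165)→(367,137), swung about 0.44 rad, so the tray is home. Next the stick, with its ball at about (0.4545, 0.294, 0.228).

>>> {"name": "step_arm", "arguments": {
  "increments": [
    [[0,2,0],[0,0,0]],
    [[0,3,-1],[0,0,0]],
    [[0,3,-2],[0,0,0]],
    [[0,2,-2],[0,0,0]],
    [[0,1.2,-0.9],[0,0,0]],
    [[0,0,0],[0,0,0]],
    [[0,0,0],[0,0,0]],
    [[0,0,0],[0,0,0]],
    [[0,0,0],[0,0,0]],
    [[0,0,0],[0,0,0]]
  ]
}}

```text
clock: 34.7
tool_pos: [0.4555, 0.2392, 0.2173]
eef_rot: [0.71, 0.704, 0.0, 0.0]
contact_force: [-0.6, -0.1, 0.7]
opening: 0.002
finger_force: 0.0
```

```bash
python3 - <<'E'
from h import *
print(r.get_state()['tool_pos'])
snap('wrist','w10');green('w10')
E
```

```text
[0.45547079 0.23917883 0.21733563]
w10 green 1512 318.21891534391534 164.109126984127 [0.4453 0.2861 0.2263] [0.4636 0.305  0.2394] [0.4545 0.2952 0.228 ]
```

>>> {"name": "step_arm", "arguments": {
  "increments": [
    [[0,1.5,0],[0,0,0]],
    [[0,1.2,0],[0,0,0]],
    [[0,1,0],[0,0,0]],
    [[0,1,0],[0,0,0]],
    [[0,0.8,0],[0,0,0]],
    [[0,0.8,0],[0,0,0]],
    [[0,0.5,0],[0,0,0]],
    [[0,0,0],[0,0,0]],
    [[0,0,0],[0,0,0]],
    [[0,0,0],[0,0,0]]
  ]
}}

```text
clock: 35.75
tool_pos: [0.4551, 0.3072, 0.2168]
eef_rot: [0.709, 0.705, -0.0, 0.0]
contact_force: [-0.2, -2.2, -2.2]
opening: 0.009
finger_force: 1.1
```

```bash
python3 - <<'E'
from h import *
print(r.get_state()['tool_pos'])
snap('wrist','w11');green('w11')
E
```

```text
[0.45513573 0.30720022 0.21675144]
w11 green 1204 320.74584717607974 235.5730897009967 [0.4462 0.316  0.2182] [0.464  0.3363 0.233 ] [0.4549 0.3288 0.228 ]
```

Ball displaced by about 31 mm, which is past the trip angle. I'll retreat and let it spring back.

>>> {"name": "step_arm", "arguments": {
  "increments": [
    [[0,-1,0],[0,0,0]],
    [[0,-1.5,0],[0,0,0]],
    [[0,-1.5,0],[0,0,0]],
    [[0,-1.5,0],[0,0,0]],
    [[0,-1.5,0],[0,0,0]],
    [[0,0,0],[0,0,0]],
    [[0,0,0],[0,0,0]],
    [[0,0,0],[0,0,0]],
    [[0,0,0],[0,0,0]],
    [[0,0,0],[0,0,0]]
  ]
}}

```text
clock: 36.8
tool_pos: [0.4549, 0.2386, 0.2167]
eef_rot: [0.709, 0.705, 0.0, -0.0]
contact_force: [-0.8, 0.0, 0.3]
opening: 0.002
finger_force: 0.0
```

```bash
python3 - <<'E'
from h import *
print(r.get_state()['tool_pos'])
snap('wrist','w12');green('w12')
E
```

```text
[0.45487007 0.23864379 0.21674978]
w12 green 1535 319.8442996742671 163.07687296416938 [0.4456 0.2861 0.227 ] [0.4638 0.305  0.2393] [0.4545 0.2952 0.228 ]
```

>>> {"name": "step_arm", "arguments": {
  "increments": [
    [[0,-2,1],[0,0,0]],
    [[0,-3,2],[0,0,0]],
    [[0,-3,0],[0,0,0]],
    [[0,-3,0],[0,0,0]],
    [[0,-2,-2],[0,0,0]],
    [[0,-0.2,-3],[0,0,0]],
    [[0,0,-3],[0,0,0]],
    [[0,0,-2],[0,0,0]],
    [[0,0,0],[0,0,0]],
    [[0,0,0],[0,0,0]]
  ],
  "fingers": 1
}}

```text
clock: 37.85
tool_pos: [0.4551, 0.1063, 0.147]
eef_rot: [0.709, 0.705, -0.0, -0.0]
contact_force: [-0.5, -0.3, 0.7]
opening: 0.887
finger_force: 0.0
```

>>> {"name": "step_arm", "arguments": {
  "increments": [
    [[0,0,0],[0,0,0]],
    [[0,0,0],[0,0,0]],
    [[0,0,0],[0,0,0]],
    [[0,0,0],[0,0,0]],
    [[0,0,0],[0,0,0]],
    [[0,0,0],[0,0,0]],
    [[0,0,0],[0,0,0]],
    [[0,0,0],[0,0,0]],
    [[0,0,0],[0,0,0]],
    [[0,0,0],[0,0,0]]
  ]
}}

```text
clock: 38.85
tool_pos: [0.455, 0.1059, 0.1468]
eef_rot: [0.709, 0.705, 0.0, 0.0]
contact_force: [-0.6, 0.8, -0.0]
opening: 1.0
finger_force: 0.0
```

```bash
python3 - <<'E'
from h import *
T=r.get_state()['tool_pos'];p,d=snap('wrist','w13')
W=cloud('w13').reshape(-1,3);m=(W[:,2]>.055)&(W[:,2]<.072)&(abs(W[:,0]-.455)<.03)&(W[:,1]<.17)
P=W[m];print(T,len(P),P.min(0),P.max(0))
E
```

```text
[0.45499325 0.1059273  0.14676523] 606 [0.44261248 0.09289089 0.05507137] [0.46378609 0.11383068 0.06777206]
```

>>> {"name": "step_arm", "arguments": {
  "increments": [
    [[-0.1,-0.2,-2],[0,0,0]],
    [[0,0,-2.5],[0,0,0]],
    [[0,0,-2.5],[0,0,0]],
    [[0,0,-2],[0,0,0]],
    [[0,0,-1.3],[0,0,0]],
    [[0,0,-0.7],[0,0,0]],
    [[0,0,0],[0,0,0]],
    [[0,0,0],[0,0,0]],
    [[0,0,0],[0,0,0]],
    [[0,0,0],[0,0,0]]
  ]
}}

```text
clock: 39.9
tool_pos: [0.4544, 0.1039, 0.0374]
eef_rot: [0.709, 0.705, 0.001, 0.0]
contact_force: [0.0, 0.1, 0.2]
opening: 0.995
finger_force: 0.0
```

>>> {"name": "step_arm", "arguments": {
  "increments": [
    [[0,0,0],[0,0,0]],
    [[0,0,0],[0,0,0]],
    [[0,0,0],[0,0,0]],
    [[0,0,0],[0,0,0]],
    [[0,0,0],[0,0,0]],
    [[0,0,0],[0,0,0]],
    [[0,0,0],[0,0,0]],
    [[0,0,0],[0,0,0]],
    [[0,0,0],[0,0,0]],
    [[0,0,0],[0,0,0]]
  ]
}}

```text
clock: 40.9
tool_pos: [0.454, 0.1039, 0.0368]
eef_rot: [0.709, 0.705, 0.0, 0.0]
contact_force: [-0.1, -0.2, 0.8]
opening: 1.002
finger_force: 0.0
```

>>> {"name": "step_arm", "arguments": {
  "increments": [
    [[0,0,0],[0,0,0]],
    [[0,0,0],[0,0,0]],
    [[0,0,0],[0,0,0]],
    [[0,0,0],[0,0,0]],
    [[0,0,0],[0,0,0]],
    [[0,0,0],[0,0,0]],
    [[0,0,0],[0,0,0]],
    [[0,0,0],[0,0,0]],
    [[0,0,0],[0,0,0]],
    [[0,0,0],[0,0,0]]
  ],
  "fingers": 0
}}

```text
clock: 41.9
tool_pos: [0.4537, 0.1039, 0.0368]
eef_rot: [0.709, 0.705, -0.0, -0.0]
contact_force: [-0.3, 0.9, 0.7]
opening: 0.237
finger_force: 40.0
```

>>> {"name": "step_arm", "arguments": {
  "increments": [
    [[0,0,0],[0,0,0]],
    [[0,0,0],[0,0,0]],
    [[0,0,0],[0,0,0]],
    [[0,0,0],[0,0,0]],
    [[0,0,0],[0,0,0]],
    [[0,0,0],[0,0,0]],
    [[0,0,0],[0,0,0]],
    [[0,0,0],[0,0,0]],
    [[0,0,0],[0,0,0]],
    [[0,0,0],[0,0,0]]
  ]
}}

```text
clock: 42.9
tool_pos: [0.4537, 0.1039, 0.0368]
eef_rot: [0.709, 0.705, -0.0, -0.0]
contact_force: [-2.9, 0.1, 2.2]
opening: 0.24
finger_force: 40.0
```

>>> {"name": "step_arm", "arguments": {
  "increments": [
    [[0,-0.3,0],[0,0,0]],
    [[0,-0.7,0],[0,0,0]],
    [[0,-1,0],[0,0,0]],
    [[0,-1,0],[0,0,0]],
    [[0,-1,0],[0,0,0]],
    [[0,-1,0],[0,0,0]],
    [[0,-1,0],[0,0,0]],
    [[0,-1,0],[0,0,0]],
    [[0,-1,0],[0,0,0]],
    [[0,-1,0],[0,0,0]]
  ]
}}

```text
clock: 43.9
tool_pos: [0.4541, 0.0127, 0.0368]
eef_rot: [0.709, 0.705, -0.0, 0.0]
contact_force: [-0.3, 2.5, -1.4]
opening: 0.235
finger_force: 40.0
```

>>> {"name": "step_arm", "arguments": {
  "increments": [
    [[0,-1,0],[0,0,0]],
    [[0,-1,0],[0,0,0]],
    [[0,-1,0],[0,0,0]],
    [[0.1,-1,0],[0,0,0]],
    [[0,-1,0],[0,0,0]],
    [[0,-1,0],[0,0,0]],
    [[0,-1,0],[0,0,0]],
    [[0,-1,0],[0,0,0]],
    [[0,-1,0],[0,0,0]],
    [[0,-1,0],[0,0,0]]
  ]
}}

```text
clock: 44.9
tool_pos: [0.4548, -0.087, 0.0368]
eef_rot: [0.709, 0.705, -0.0, -0.0]
contact_force: [0.1, 2.8, -1.7]
opening: 0.234
finger_force: 40.0
```

>>> {"name": "step_arm", "arguments": {
  "increments": [
    [[0,-0.8,0],[0,0,0]],
    [[0,-0.6,0],[0,0,0]],
    [[0,-0.4,0],[0,0,0]],
    [[0,-0.3,0],[0,0,0]],
    [[0,-0.3,0],[0,0,0]],
    [[0,-0.3,0],[0,0,0]],
    [[0,-0.2,0],[0,0,0]],
    [[0,0,0],[0,0,0]],
    [[0,0,0],[0,0,0]],
    [[0,0,0],[0,0,0]]
  ]
}}

```text
clock: 45.9
tool_pos: [0.4551, -0.1109, 0.0368]
eef_rot: [0.708, 0.706, 0.002, -0.002]
contact_force: [-1.2, 9.8, 0.2]
opening: 0.237
finger_force: 40.0
```

>>> {"name": "step_arm", "arguments": {
  "increments": [
    [[0,-0.3,0],[0,0,0]],
    [[0,-0.3,0],[0,0,0]],
    [[0,0,0],[0,0,0]],
    [[0,0,0],[0,0,0]],
    [[0,0,0],[0,0,0]],
    [[0,0,0],[0,0,0]],
    [[0,0,0],[0,0,0]],
    [[0,0,0],[0,0,0]],
    [[0,0,0],[0,0,0]],
    [[0,0,0],[0,0,0]]
  ]
}}

```text
clock: 46.9
tool_pos: [0.4549, -0.1111, 0.0368]
eef_rot: [0.706, 0.709, 0.006, -0.005]
contact_force: [-2.7, 19.9, 3.2]
opening: 0.238
finger_force: 40.0
```

Stop reached. Release, rise and locate the vials.

>>> {"name": "step_arm", "arguments": {
  "increments": [
    [[0,0.4,0],[0,0,0]],
    [[0,0.4,0],[0,0,0]],
    [[0,0,0],[0,0,0]],
    [[0,0,0],[0,0,0]],
    [[0,0,0],[0,0,0]],
    [[0,0,0],[0,0,0]],
    [[0,0,0],[0,0,0]],
    [[0,0,0],[0,0,0]],
    [[0,0,0],[0,0,0]],
    [[0,0,0],[0,0,0]]
  ]
}}

```text
clock: 47.9
tool_pos: [0.4549, -0.1109, 0.0368]
eef_rot: [0.708, 0.706, 0.001, -0.001]
contact_force: [-0.7, 6.9, 0.4]
opening: 0.236
finger_force: 40.0
```

>>> {"name": "step_arm", "arguments": {
  "increments": [
    [[0,0,0],[0,0,0]],
    [[0,0,0],[0,0,0]],
    [[0,0,0],[0,0,0]],
    [[0,0,0],[0,0,0]],
    [[0,0,2],[0,0,0]],
    [[0,0,3],[0,0,0]],
    [[0,0,4],[0,0,0]],
    [[0,3,4],[0,0,0]],
    [[0,4,2],[0,0,0]],
    [[0,3,1],[0,0,0]]
  ],
  "fingers": 1
}}

```text
clock: 48.9
tool_pos: [0.4559, -0.0116, 0.199]
eef_rot: [0.71, 0.705, 0.002, 0.001]
contact_force: [0.5, 0.6, -0.6]
opening: 1.002
finger_force: 0.0
```

>>> {"name": "step_arm", "arguments": {
  "increments": [
    [[0,0,0],[0,0,0]],
    [[0,0,0],[0,0,0]],
    [[0,0,0],[0,0,0]],
    [[0,0,0],[0,0,0]],
    [[0,0,0],[0,0,0]],
    [[0,0,0],[0,0,0]],
    [[0,0,0],[0,0,0]],
    [[0,0,0],[0,0,0]],
    [[0,0,0],[0,0,0]],
    [[0,0,0],[0,0,0]]
  ]
}}

```text
clock: 49.9
tool_pos: [0.455, -0.0131, 0.1968]
eef_rot: [0.709, 0.705, 0.0, 0.0]
contact_force: [-0.4, -0.1, -0.2]
opening: 1.004
finger_force: 0.0
```

```bash
cat >> h.py <<'E'
def vials(f,n=3):
    W=cloud(f);m=(W[...,2]>.077)&(W[...,2]<.092)&(abs(W[...,0]-.456)<.03)&(W[...,1]>-.03)&(W[...,1]<.18)
    k,l,st,_=cv2.connectedComponentsWithStats(m.astype(np.uint8))
    for i in range(1,k):
        if st[i,4]>60: Q=W[l==i];print('vial',st[i,4],((Q.min(0)+Q.max(0))/2).round(4),(Q.max(0)-Q.min(0)).round(3))
E
python3 - <<'E'
from h import *
print(r.get_state()['tool_pos'])
p,d=snap('wrist','w14');vials('w14');
W=cloud('w14').reshape(-1,3);m=(W[:,2]>.027)&(W[:,2]<.04)&(W[:,0]>.52)&(W[:,0]<.63)&(W[:,1]<.03)
P=W[m];print('clean',P.min(0),P.max(0))
cv2.imwrite('pics/w14v.png',p[:,:,::-1])
E
```

```text
[ 0.454991   -0.0130746   0.19679456]
vial 786 [0.4569 0.1297 0.0814] [0.023 0.018 0.008]
vial 781 [0.4559 0.0913 0.0816] [0.023 0.023 0.008]
vial 662 [0.4552 0.0489 0.0821] [0.023 0.023 0.007]
clean [ 0.54288156 -0.29759858  0.02700266] [0.62402647 0.00602436 0.03533342]
```

View pics/w14v.png

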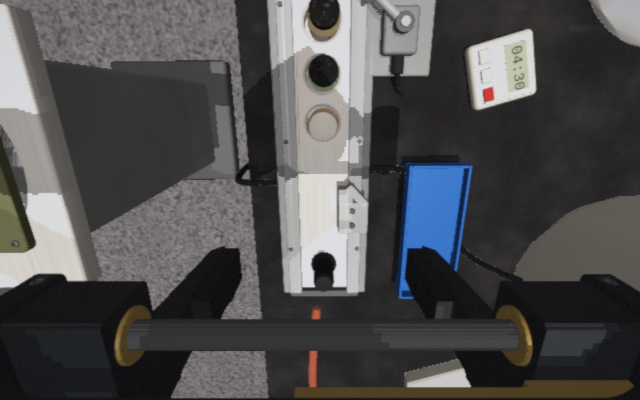

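All three vials are standing: caps at (324,15), (323,70), (323,122). The clean tray spans (406,165) to (465,298). Now checking the clearance behind it.

```bash
python3 - <<'E'
from h import *
for u,v in((406,165),(471,165),(401,297),(462,297)): print(px('w14',u,v,.033).round(3))
W=cloud('top0').reshape(-1,3); W=W[~np.isnan(W[:,0])]
for y in np.arange(-.20,.06,.03):
    m=(abs(W[:,1]-y)<.015)&(W[:,0]>.5)&(W[:,0]<.9)&(W[:,2]>.06)&(W[:,2]<.45);print(round(y,2),np.sort(W[m][:,0])[:3].round(3))
E
```

```text
[0.54  0.006 0.033]
[0.606 0.006 0.033]
[ 0.547 -0.152  0.033]
[ 0.619 -0.153  0.033]
-0.2 [0.68  0.683 0.683]
-0.17 [0.674 0.674 0.675]
-0.14 [0.673 0.673 0.674]
-0.11 [0.676 0.676 0.676]
-0.08 [0.688 0.688 0.689]
-0.05 [0.706 0.707 0.709]
-0.02 [0.745 0.747 0.749]
0.01 []
0.04 []
```

>>> {"name": "step_arm", "arguments": {
  "increments": [
    [[0,3,-1],[0,0,0]],
    [[0,3.2,-2],[0,0,0]],
    [[0,0,-3],[0,0,0]],
    [[0,0,-3],[0,0,0]],
    [[0,0,-2.5],[0,0,0]],
    [[0,0,-1.8],[0,0,0]],
    [[0,0,-0.9],[0,0,0]],
    [[0,0,-0.4],[0,0,0]],
    [[0,0,0],[0,0,0]],
    [[0,0,0],[0,0,0]]
  ]
}}

```text
clock: 50.95
tool_pos: [0.4553, 0.049, 0.0512]
eef_rot: [0.709, 0.705, 0.0, 0.0]
contact_force: [-0.6, 0.4, -0.2]
opening: 0.997
finger_force: 0.0
```

>>> {"name": "step_arm", "arguments": {
  "increments": [
    [[0,0,0],[0,0,0]],
    [[0,0,0],[0,0,0]],
    [[0,0,0],[0,0,0]],
    [[0,0,0],[0,0,0]],
    [[0,0,0],[0,0,0]],
    [[0,0,0],[0,0,0]],
    [[0,0,0],[0,0,0]],
    [[0,0,0],[0,0,0]],
    [[0,0,0],[0,0,0]],
    [[0,0,0],[0,0,0]]
  ],
  "fingers": 0,
  "grip_force": 25
}}

```text
clock: 51.95
tool_pos: [0.455, 0.0489, 0.0508]
eef_rot: [0.709, 0.705, 0.0, 0.0]
contact_force: [-0.3, 0.7, -0.2]
opening: 0.294
finger_force: 25.0
```

>>> {"name": "step_arm", "arguments": {
  "increments": [
    [[0,0,1],[0,0,0]],
    [[0,0,2],[0,0,0]],
    [[0,0,3],[0,0,0]],
    [[0,0,3],[0,0,0]],
    [[1.4,-2,0],[0,0,0]],
    [[2.5,-3.5,0],[0,0,0]],
    [[2.5,-3.5,0],[0,0,0]],
    [[2.5,-3.5,0],[0,0,0]],
    [[1.7,-2.5,0],[0,0,0]],
    [[1,-1.4,0],[0,0,0]]
  ]
}}

```text
clock: 52.95
tool_pos: [0.5717, -0.119, 0.1402]
eef_rot: [0.711, 0.703, -0.001, 0.0]
contact_force: [-0.5, 0.1, -0.9]
opening: 0.292
finger_force: 25.0
```

>>> {"name": "step_arm", "arguments": {
  "increments": [
    [[0,0,0],[0,0,0]],
    [[0,0,0],[0,0,0]],
    [[0,0,0],[0,0,0]],
    [[0,0,0],[0,0,0]],
    [[0,0,0],[0,0,0]],
    [[0,0,0],[0,0,0]],
    [[0,0,0],[0,0,0]],
    [[0,0,0],[0,0,0]],
    [[0,0,0],[0,0,0]],
    [[0,0,0],[0,0,0]]
  ]
}}

```text
clock: 53.95
tool_pos: [0.571, -0.1151, 0.1408]
eef_rot: [0.709, 0.705, 0.0, 0.0]
contact_force: [-0.5, 0.6, -1.1]
opening: 0.296
finger_force: 25.0
```

```bash
python3 - <<'E'
from h import *
held('w15')
E
```

```text
tcp [ 0.571  -0.1151  0.1408] [ 0.571  -0.1151  0.1408]
held centre rel tcp y 0.0003 600
cap rel [-0.028  -0.0093  0.031 ] [0.0282 0.0122 0.04  ]
```

>>> {"name": "step_arm", "arguments": {
  "increments": [
    [[0,0,-2],[0,0,0]],
    [[0,0,-2],[0,0,0]],
    [[0,0,-2],[0,0,0]],
    [[0,0,-1.2],[0,0,0]],
    [[0,0,-0.8],[0,0,0]],
    [[0,0,-0.5],[0,0,0]],
    [[0,0,-0.3],[0,0,0]],
    [[0,0,-0.3],[0,0,0]],
    [[0,0,0],[0,0,0]],
    [[0,0,0],[0,0,0]]
  ]
}}

```text
clock: 55.0
tool_pos: [0.5712, -0.1151, 0.0501]
eef_rot: [0.709, 0.705, 0.0, 0.0]
contact_force: [-0.9, 0.7, 0.4]
opening: 0.296
finger_force: 25.0
```

>>> {"name": "step_arm", "arguments": {
  "increments": [
    [[0,0,0],[0,0,0]],
    [[0,0,0],[0,0,0]],
    [[0,0,0],[0,0,0]],
    [[0,0,0],[0,0,0]],
    [[0,0,2],[0,0,0]],
    [[0,0,3],[0,0,0]],
    [[0,0,4],[0,0,0]],
    [[-1.5,2.6,0],[0,0,0]],
    [[-2,4,0],[0,0,0]],
    [[-2,4,0],[0,0,0]]
  ],
  "fingers": 1
}}

```text
clock: 56.0
tool_pos: [0.5157, -0.0086, 0.1402]
eef_rot: [0.71, 0.704, 0.001, 0.0]
contact_force: [0.6, 1.0, -0.6]
opening: 1.006
finger_force: 0.0
```

>>> {"name": "step_arm", "arguments": {
  "increments": [
    [[-2,4,0],[0,0,0]],
    [[-2,3,0],[0,0,0]],
    [[-1,2,0],[0,0,0]],
    [[-1,1,0],[0,0,0]],
    [[0,0,0],[0,0,0]],
    [[0,0,0],[0,0,0]],
    [[0,0,0],[0,0,0]],
    [[0,0,0],[0,0,0]],
    [[0,0,0],[0,0,0]],
    [[0,0,0],[0,0,0]]
  ]
}}

```text
clock: 57.0
tool_pos: [0.4562, 0.0905, 0.1397]
eef_rot: [0.71, 0.705, 0.0, 0.0]
contact_force: [-0.3, -0.5, 0.1]
opening: 0.999
finger_force: 0.0
```

```bash
python3 - <<'E'
from h import *
print(r.get_state()['tool_pos'])
snap('wrist','w16');vials('w16');snap('top','t4')
W=cloud('t4');m=(W[...,2]>.07)&(W[...,2]<.095)&(abs(W[...,0]-.575)<.05)&(abs(W[...,1]+.09)<.08);print(m.sum(),W[m].mean(0) if m.any() else'')
E
```

```text
[0.45622367 0.09046668 0.13971716]
vial 995 [0.4565 0.1326 0.0813] [0.023 0.024 0.009]
vial 874 [0.4562 0.0915 0.0811] [0.023 0.023 0.008]
45 [ 0.57167605 -0.11690881  0.08184904]
```

Vial 1 of 3 stands in the clean tray. Next is pocket 2's vial.

>>> {"name": "step_arm", "arguments": {
  "increments": [
    [[0,0.1,-2],[0,0,0]],
    [[0,0,-2],[0,0,0]],
    [[0,0,-2],[0,0,0]],
    [[0,0,-1.5],[0,0,0]],
    [[0,0,-0.9],[0,0,0]],
    [[0,0,-0.4],[0,0,0]],
    [[0,0,-0.1],[0,0,0]],
    [[0,0,0],[0,0,0]],
    [[0,0,0],[0,0,0]],
    [[0,0,0],[0,0,0]]
  ]
}}

```text
clock: 58.1
tool_pos: [0.4563, 0.0919, 0.0512]
eef_rot: [0.709, 0.705, 0.0, 0.0]
contact_force: [-0.1, 0.4, -0.2]
opening: 0.999
finger_force: 0.0
```

>>> {"name": "step_arm", "arguments": {
  "increments": [
    [[0,0,0],[0,0,0]],
    [[0,0,0],[0,0,0]],
    [[0,0,0],[0,0,0]],
    [[0,0,0],[0,0,0]],
    [[0,0,0],[0,0,0]],
    [[0,0,0],[0,0,0]],
    [[0,0,0],[0,0,0]],
    [[0,0,0],[0,0,0]],
    [[0,0,0],[0,0,0]],
    [[0,0,0],[0,0,0]]
  ],
  "fingers": 0
}}

```text
clock: 59.1
tool_pos: [0.456, 0.0919, 0.0508]
eef_rot: [0.709, 0.705, 0.0, -0.0]
contact_force: [-0.2, 0.3, -0.5]
opening: 0.296
finger_force: 25.0
```

>>> {"name": "step_arm", "arguments": {
  "increments": [
    [[0,0,1],[0,0,0]],
    [[0,0,2],[0,0,0]],
    [[0,0,3],[0,0,0]],
    [[0,0,3],[0,0,0]],
    [[1.5,-2.2,0],[0,0,0]],
    [[2.5,-3.4,0],[0,0,0]],
    [[2.5,-3.4,0],[0,0,0]],
    [[2.5,-3.4,0],[0,0,0]],
    [[1.5,-2.4,0],[0,0,0]],
    [[1,-1.4,0],[0,0,0]]
  ]
}}

```text
clock: 60.1
tool_pos: [0.5716, -0.0738, 0.1403]
eef_rot: [0.711, 0.703, -0.001, 0.0]
contact_force: [0.1, -0.3, -0.4]
opening: 0.293
finger_force: 25.0
```

>>> {"name": "step_arm", "arguments": {
  "increments": [
    [[0,0,0],[0,0,0]],
    [[0,0,0],[0,0,0]],
    [[0,0,0],[0,0,0]],
    [[0,0,0],[0,0,0]],
    [[0,0,0],[0,0,0]],
    [[0,0,0],[0,0,0]],
    [[0,0,0],[0,0,0]],
    [[0,0,0],[0,0,0]],
    [[0,0,0],[0,0,0]],
    [[0,0,0],[0,0,0]]
  ]
}}

```text
clock: 61.1
tool_pos: [0.571, -0.0701, 0.1408]
eef_rot: [0.709, 0.705, 0.0, 0.0]
contact_force: [-1.2, 0.6, -0.5]
opening: 0.292
finger_force: 25.0
```

```bash
python3 - <<'E'
from h import *
held('w17')
E
```

```text
tcp [ 0.571  -0.0701  0.1408] [ 0.571  -0.0701  0.1408]
held centre rel tcp y -0.0006 600
cap rel [-0.0281 -0.0091  0.031 ] [0.0279 0.0119 0.04  ]
```

>>> {"name": "step_arm", "arguments": {
  "increments": [
    [[0,0,-2],[0,0,0]],
    [[0,0,-2],[0,0,0]],
    [[0,0,-2],[0,0,0]],
    [[0,0,-1.2],[0,0,0]],
    [[0,0,-0.8],[0,0,0]],
    [[0,0,-0.5],[0,0,0]],
    [[0,0,-0.3],[0,0,0]],
    [[0,0,-0.3],[0,0,0]],
    [[0,0,0],[0,0,0]],
    [[0,0,0],[0,0,0]]
  ]
}}

```text
clock: 62.15
tool_pos: [0.5712, -0.0701, 0.0501]
eef_rot: [0.709, 0.705, 0.0, 0.0]
contact_force: [0.6, 0.6, -0.7]
opening: 0.299
finger_force: 25.0
```

>>> {"name": "step_arm", "arguments": {
  "increments": [
    [[0,0,0],[0,0,0]],
    [[0,0,0],[0,0,0]],
    [[0,0,0],[0,0,0]],
    [[0,0,0],[0,0,0]],
    [[0,0,2],[0,0,0]],
    [[0,0,3],[0,0,0]],
    [[0,0,4],[0,0,0]],
    [[-1.5,2.4,0],[0,0,0]],
    [[-2,4,0],[0,0,0]],
    [[-2,4,0],[0,0,0]]
  ],
  "fingers": 1
}}

```text
clock: 63.15
tool_pos: [0.5157, 0.0343, 0.1402]
eef_rot: [0.71, 0.704, 0.001, 0.0]
contact_force: [1.0, 0.6, 0.6]
opening: 1.002
finger_force: 0.0
```

>>> {"name": "step_arm", "arguments": {
  "increments": [
    [[-2,4,0],[0,0,0]],
    [[-2,3,0],[0,0,0]],
    [[-1,2,0],[0,0,0]],
    [[-1,1,0],[0,0,0]],
    [[0,0,0],[0,0,0]],
    [[0,0,0],[0,0,0]],
    [[0,0,0],[0,0,0]],
    [[0,0,0],[0,0,0]],
    [[0,0,0],[0,0,0]],
    [[0,0,0],[0,0,0]]
  ]
}}

```text
clock: 64.15
tool_pos: [0.4562, 0.1335, 0.1397]
eef_rot: [0.71, 0.705, 0.0, 0.0]
contact_force: [-0.5, 0.8, 0.0]
opening: 1.0
finger_force: 0.0
```

```bash
python3 - <<'E'
from h import *
print(r.get_state()['tool_pos'])
snap('wrist','w18');vials('w18');snap('top','t5')
W=cloud('t5');m=(W[...,2]>.07)&(W[...,2]<.095)&(abs(W[...,0]-.575)<.05)&(abs(W[...,1]+.09)<.08)
for y in(-.117,-.072): k=m&(abs(W[...,1]-y)<.02);print(k.sum(),W[k].mean(0))
E
```

```text
[0.45622314 0.13345328 0.1397292 ]
vial 869 [0.4569 0.1331 0.0811] [0.023 0.023 0.008]
44 [ 0.57181145 -0.11669829  0.08173915]
41 [ 0.57185881 -0.07256187  0.0811383 ]
```

>>> {"name": "step_arm", "arguments": {
  "increments": [
    [[0,0,-2],[0,0,0]],
    [[0,0,-2],[0,0,0]],
    [[0,0,-2],[0,0,0]],
    [[0,0,-1.5],[0,0,0]],
    [[0,0,-0.9],[0,0,0]],
    [[0,0,-0.4],[0,0,0]],
    [[0,0,-0.1],[0,0,0]],
    [[0,0,0],[0,0,0]],
    [[0,0,0],[0,0,0]],
    [[0,0,0],[0,0,0]]
  ]
}}

```text
clock: 65.25
tool_pos: [0.4563, 0.1339, 0.0513]
eef_rot: [0.709, 0.705, 0.0, 0.0]
contact_force: [-0.5, 0.8, 1.0]
opening: 0.998
finger_force: 0.0
```

>>> {"name": "step_arm", "arguments": {
  "increments": [
    [[0,0,0],[0,0,0]],
    [[0,0,0],[0,0,0]],
    [[0,0,0],[0,0,0]],
    [[0,0,0],[0,0,0]],
    [[0,0,0],[0,0,0]],
    [[0,0,0],[0,0,0]],
    [[0,0,0],[0,0,0]],
    [[0,0,0],[0,0,0]],
    [[0,0,0],[0,0,0]],
    [[0,0,0],[0,0,0]]
  ],
  "fingers": 0
}}

```text
clock: 66.25
tool_pos: [0.456, 0.1339, 0.0508]
eef_rot: [0.709, 0.705, 0.0, 0.0]
contact_force: [0.7, 0.0, -0.9]
opening: 0.297
finger_force: 25.0
```

>>> {"name": "step_arm", "arguments": {
  "increments": [
    [[0,0,1],[0,0,0]],
    [[0,0,2],[0,0,0]],
    [[0,0,3],[0,0,0]],
    [[0,0,3],[0,0,0]],
    [[1.5,-2,0],[0,0,0]],
    [[2.5,-3.4,0],[0,0,0]],
    [[2.5,-3.4,0],[0,0,0]],
    [[2.5,-3.4,0],[0,0,0]],
    [[1.5,-2.3,0],[0,0,0]],
    [[1,-1.3,0],[0,0,0]]
  ]
}}

```text
clock: 67.25
tool_pos: [0.5717, -0.0279, 0.1403]
eef_rot: [0.711, 0.703, -0.001, 0.0]
contact_force: [-0.0, -0.2, 0.3]
opening: 0.292
finger_force: 25.0
```

>>> {"name": "step_arm", "arguments": {
  "increments": [
    [[0,0,0],[0,0,0]],
    [[0,0,0],[0,0,0]],
    [[0,0,0],[0,0,0]],
    [[0,0,0],[0,0,0]],
    [[0,0,0],[0,0,0]],
    [[0,0,0],[0,0,0]],
    [[0,0,0],[0,0,0]],
    [[0,0,0],[0,0,0]],
    [[0,0,0],[0,0,0]],
    [[0,0,0],[0,0,0]]
  ]
}}

```text
clock: 68.25
tool_pos: [0.571, -0.0241, 0.1408]
eef_rot: [0.709, 0.705, 0.0, 0.0]
contact_force: [-0.3, -0.3, 0.0]
opening: 0.291
finger_force: 25.0
```

```bash
python3 - <<'E'
from h import *
held('w19')
E
```

```text
tcp [ 0.571  -0.0241  0.1408] [ 0.571  -0.0241  0.1408]
held centre rel tcp y -0.0011 603
cap rel [-0.028  -0.0096  0.031 ] [0.0282 0.0118 0.04  ]
```

>>> {"name": "step_arm", "arguments": {
  "increments": [
    [[0,0,-2],[0,0,0]],
    [[0,0,-2],[0,0,0]],
    [[0,0,-2],[0,0,0]],
    [[0,0,-1.2],[0,0,0]],
    [[0,0,-0.8],[0,0,0]],
    [[0,0,-0.5],[0,0,0]],
    [[0,0,-0.3],[0,0,0]],
    [[0,0,-0.3],[0,0,0]],
    [[0,0,0],[0,0,0]],
    [[0,0,0],[0,0,0]]
  ]
}}

```text
clock: 69.3
tool_pos: [0.5712, -0.0241, 0.0501]
eef_rot: [0.709, 0.705, 0.0, 0.0]
contact_force: [0.6, -0.3, -0.3]
opening: 0.296
finger_force: 25.0
```

>>> {"name": "step_arm", "arguments": {
  "increments": [
    [[0,0,0],[0,0,0]],
    [[0,0,0],[0,0,0]],
    [[0,0,0],[0,0,0]],
    [[0,0,0],[0,0,0]],
    [[0,0,2],[0,0,0]],
    [[0,0,3],[0,0,0]],
    [[0,0,4],[0,0,0]],
    [[-1,0,4],[0,0,0]],
    [[-3,-1,4],[0,0,0]],
    [[-3,-1,0],[0,0,0]]
  ],
  "fingers": 1
}}

```text
clock: 70.3
tool_pos: [0.5042, -0.0427, 0.2234]
eef_rot: [0.709, 0.705, 0.004, 0.003]
contact_force: [0.6, 0.1, -0.6]
opening: 1.001
finger_force: 0.0
```

>>> {"name": "step_arm", "arguments": {
  "increments": [
    [[-3,-3,0],[0,0,0]],
    [[0,-3,0],[0,0,0]],
    [[0,-3,0],[0,0,0]],
    [[0,-2,0],[0,0,0]],
    [[0,0,0],[0,0,0]],
    [[0,0,0],[0,0,0]],
    [[0,0,0],[0,0,0]],
    [[0,0,0],[0,0,0]],
    [[0,0,0],[0,0,0]],
    [[0,0,0],[0,0,0]]
  ]
}}

```text
clock: 71.3
tool_pos: [0.4717, -0.1533, 0.2191]
eef_rot: [0.709, 0.705, 0.0, 0.0]
contact_force: [0.6, -0.3, 0.2]
opening: 1.0
finger_force: 0.0
```

```bash
python3 - <<'E'
from h import *
print(r.get_state()['tool_pos'])
p,_=snap('wrist','w20');snap('top','t6')
cv2.imwrite('pics/fin.png',p[:,:,::-1])
W=cloud('t6');m=(W[...,2]>.07)&(W[...,2]<.095)&(abs(W[...,0]-.575)<.05)&(abs(W[...,1]+.07)<.1)
for y in(-.117,-.072,-.026): k=m&(abs(W[...,1]-y)<.02);print(k.sum(),W[k].mean(0))
W=cloud('w20').reshape(-1,3);m=(W[:,2]>.058)&(W[:,2]<.072)&(abs(W[:,0]-.455)<.02)&(W[:,1]<-.05);P=W[m];print('post',len(P),P.min(0),P.max(0))
E
```

```text
[ 0.47168433 -0.1532975   0.21905487]
43 [ 0.57207295 -0.11668094  0.08263555]
43 [ 0.57197104 -0.07232439  0.0830523 ]
44 [ 0.57271483 -0.0272127   0.08210429]
post 398 [ 0.44427848 -0.1221365   0.05830995] [ 0.46575524 -0.10115565  0.06818004]
```

View pics/fin.png

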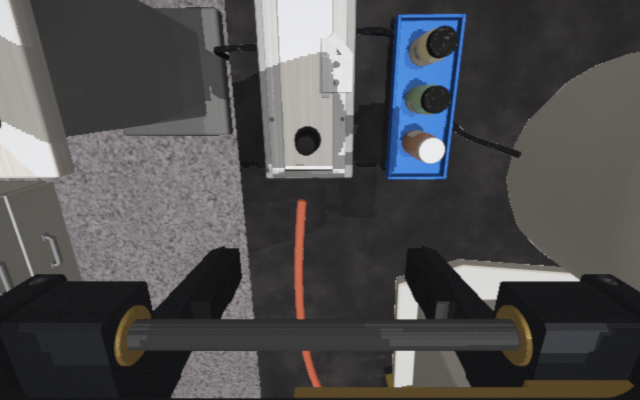

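The three vials stand in the blue tray at (440,42), (433,98) and (428,148), and the tray is fully out with its post at (307,140). Handing in.

```bash
python3 -c "
from plant import r
print(r.finish_job())"
```

```text
the job is handed in; nothing more can be done
None
```

I handed the job in at about 71 s of the 208 s allowed: all three vials stand upright in the blue clean tray, the exposure was started only with the tray home, and the empty sliding tray is drawn out to its stop. I did not check the flap, bottles and timer up close at the end.

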